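# Turn the drying soundboard and weigh it down

### The job

The soundboard blank has dried on one side: lever it up against the stand's backrest until it leans there on edge, then lower it over without letting it fall, so that it lies squarely on both stickers with the rosette underneath. Take the lid off the crock and set it aside on the bench, stand every weight from the crock on the soundboard directly above a sticker (whichever sticker you like, but at least one weight above each), and then put the lid back on the crock. Leave the plane, the chisel and the jar where they are.

Things in the scene. Friction and masses are not known exactly. Their poses are not given: they have to be found in the camera images.
- stand: Fixed plywood drying stand; place and yaw vary. Origin: underside centre of its base board (240 along x, 260 along y, 18 thick). Two fixed stickers (spruce battens 25 wide, tops 48 mm above the bench) run along x from x = -110 to 60 mm, centred on y = -60 and +60; the channel between them is 95 wide and 30 deep. The backrest is at its +x end (roughly to the robot's left, at a varying yaw), its -x side is open.
- backrest_foot (a point): Middle of the backrest's foot, where its front face meets the base board (x = 60, z = 18 mm in the stand's frame; axes as the stand's). The backrest is a 12 mm board over the stand's whole width that leans back, away from the soundboard, by 12 degrees from vertical; its upper edge is about 104 mm above the bench.
- soundboard: Loose rigid rosewood plate 150 (x) by 220 (y) by 8 mm (z), about 190 g. Origin: centre of the plain inner face, which is underneath at the start; +z points out of the outer face, which bears a round rosette of 68 mm, on top at the start. It starts flat on the stickers, roughly square to the stand, its +x long edge 5 to 30 mm short of the backrest. Its -x long edge is the free one.
- crock: Fixed round stoneware crock, outer diameter 158, inner diameter 144, inner floor 7 mm and rim 70 mm above the bench. Origin: centre of its underside.
- lid: Loose stoneware lid, 160 mm diameter, 320 g. Origin: centre of its underside, under an 8 mm high boss of 132 mm diameter that drops into the crock (seated, the origin is 62 mm above the crock's; on the bench the lid stands on the boss). Disc top 18 mm above the origin; above it an 18 mm neck and a round knob of 30 mm diameter from 28 to 51 mm.
- weight1: Loose knobbed steel weight, 330 g: round body of 44 mm diameter, 24 high; 14 mm neck; round knob of 20 mm diameter from 34 to 54 mm. Origin: centre of its underside, z up. Two to four such weights, all alike, stand in the crock under the lid at the start; an absent one reads None.
- weight2: Loose knobbed steel weight, 330 g: round body of 44 mm diameter, 24 high; 14 mm neck; round knob of 20 mm diameter from 34 to 54 mm. Origin: centre of its underside, z up. Two to four such weights, all alike, stand in the crock under the lid at the start; an absent one reads None.
- weight3: Loose knobbed steel weight, 330 g: round body of 44 mm diameter, 24 high; 14 mm neck; round knob of 20 mm diameter from 34 to 54 mm. Origin: centre of its underside, z up. Two to four such weights, all alike, stand in the crock under the lid at the start; an absent one reads None.
- weight4: Loose knobbed steel weight, 330 g: round body of 44 mm diameter, 24 high; 14 mm neck; round knob of 20 mm diameter from 34 to 54 mm. Origin: centre of its underside, z up. Two to four such weights, all alike, stand in the crock under the lid at the start; an absent one reads None.
- plane: Bystander: small block plane, 150 x 45 x 47 mm, origin under its centre. Leave alone.
- chisel: Bystander: chisel with a wooden handle, 240 mm long, lying along its x axis, origin under its ferrule. Leave alone.
- jar: Bystander: amber glass jar, 60 mm diameter, 85 mm high, origin under its centre. Leave alone.
Things that resemble listed ones, but are neither listed nor needed, are in the scene too. What is shaped like the lid but purple is not meant. Leave any red look-alike of the crock alone.

How it is judged (in metres and radians):
On the way, in this order (a step that is already met when the one before it is completed fails the run):
1. the soundboard stands on its long edge, leaning on the backrest (angle between soundboard's own z axis and vertical between 1.45 and 2 rad and x of soundboard in the frame of stand between 0.03 and 0.12 m and z of soundboard in the frame of stand between 0.09 and 0.15 m), for 0.2 s.
2. the soundboard lies turned over (rosette underneath) on both stickers (angle between soundboard's own z axis and vertical above 3.06 rad and x of soundboard in the frame of stand between -0.045 and 0.01 m and y of soundboard in the frame of stand between -0.03 and 0.03 m and z of soundboard in the frame of stand between 0.05 and 0.061 m and angle between the x axis of soundboard and the x axis of stand, either way round below 0.15 rad and linear speed of soundboard below 0.03 m/s), for 0.3 s.
3. every weight stands on the soundboard above a sticker, at least one above each, while the lid lies on the bench (angle between soundboard's own z axis and vertical above 3.06 rad and x of soundboard in the frame of stand between -0.045 and 0.01 m and y of soundboard in the frame of stand between -0.03 and 0.03 m and z of soundboard in the frame of stand between 0.05 and 0.061 m and angle between the x axis of soundboard and the x axis of stand, either way round below 0.15 rad and z of weight1 in the frame of stand between 0.051 and 0.063 m and x of weight1 in the frame of soundboard between -0.06 and 0.06 m and angle between each of weight1, weight2, weight3, weight4's own z axis and vertical below 0.12 rad and (y of weight1 in the frame of stand between 0.043 and 0.077 m or y of weight1 in the frame of stand between -0.077 and -0.043 m) and z of weight2 in the frame of stand between 0.051 and 0.063 m and x of weight2 in the frame of soundboard between -0.06 and 0.06 m and (y of weight2 in the frame of stand between 0.043 and 0.077 m or y of weight2 in the frame of stand between -0.077 and -0.043 m) and z of weight3 in the frame of stand between 0.051 and 0.063 m and x of weight3 in the frame of soundboard between -0.06 and 0.06 m and (y of weight3 in the frame of stand between 0.043 and 0.077 m or y of weight3 in the frame of stand between -0.077 and -0.043 m) and z of weight4 in the frame of stand between 0.051 and 0.063 m and x of weight4 in the frame of soundboard between -0.06 and 0.06 m and (y of weight4 in the frame of stand between 0.043 and 0.077 m or y of weight4 in the frame of stand between -0.077 and -0.043 m) and (y of weight1 in the frame of stand between 0.043 and 0.077 m or y of weight2 in the frame of stand between 0.043 and 0.077 m or y of weight3 in the frame of stand between 0.043 and 0.077 m or y of weight4 in the frame of stand between 0.043 and 0.077 m) and (y of weight1 in the frame of stand between -0.077 and -0.043 m or y of weight2 in the frame of stand between -0.077 and -0.043 m or y of weight3 in the frame of stand between -0.077 and -0.043 m or y of weight4 in the frame of stand between -0.077 and -0.043 m) and height (world z) of lid below 0.02 m and horizontal distance between lid and crock above 0.12 m), for 0.2 s.
At the end, for the whole second after the job is handed in: Soundboard flat on both stickers, rosette underneath, within about 28 mm of its middle place and 0.15 rad of square; every weight upright on it, middle within 17 mm of a sticker's centre line and 15 mm inside the board's edge, each sticker used; lid seated in the crock; all at rest (angle between soundboard's own z axis and vertical above 3.06 rad and x of soundboard in the frame of stand between -0.045 and 0.01 m and y of soundboard in the frame of stand between -0.03 and 0.03 m and z of soundboard in the frame of stand between 0.05 and 0.061 m and angle between the x axis of soundboard and the x axis of stand, either way round below 0.15 rad and z of weight1 in the frame of stand between 0.051 and 0.063 m and x of weight1 in the frame of soundboard between -0.06 and 0.06 m and angle between each of weight1, weight2, weight3, weight4's own z axis and vertical below 0.12 rad and (y of weight1 in the frame of stand between 0.043 and 0.077 m or y of weight1 in the frame of stand between -0.077 and -0.043 m) and z of weight2 in the frame of stand between 0.051 and 0.063 m and x of weight2 in the frame of soundboard between -0.06 and 0.06 m and (y of weight2 in the frame of stand between 0.043 and 0.077 m or y of weight2 in the frame of stand between -0.077 and -0.043 m) and z of weight3 in the frame of stand between 0.051 and 0.063 m and x of weight3 in the frame of soundboard between -0.06 and 0.06 m and (y of weight3 in the frame of stand between 0.043 and 0.077 m or y of weight3 in the frame of stand between -0.077 and -0.043 m) and z of weight4 in the frame of stand between 0.051 and 0.063 m and x of weight4 in the frame of soundboard between -0.06 and 0.06 m and (y of weight4 in the frame of stand between 0.043 and 0.077 m or y of weight4 in the frame of stand between -0.077 and -0.043 m) and (y of weight1 in the frame of stand between 0.043 and 0.077 m or y of weight2 in the frame of stand between 0.043 and 0.077 m or y of weight3 in the frame of stand between 0.043 and 0.077 m or y of weight4 in the frame of stand between 0.043 and 0.077 m) and (y of weight1 in the frame of stand between -0.077 and -0.043 m or y of weight2 in the frame of stand between -0.077 and -0.043 m or y of weight3 in the frame of stand between -0.077 and -0.043 m or y of weight4 in the frame of stand between -0.077 and -0.043 m) and horizontal distance between lid and crock below 0.012 m and z of lid in the frame of crock between 0.058 and 0.0655 m and angle between lid's own z axis and vertical below 0.06 rad and linear speed of each of lid, soundboard, weight1, weight2, weight3, weight4 below 0.02 m/s); the robot touches nothing.
It fails at once if the soundboard falls freely (faster than 0.75 m/s while no finger touches it) (linear speed of soundboard above 0.75 m/s and contact force between the fingers and soundboard below 0.1 N).
It fails at once if the plane, the chisel or the jar is moved by more than 3 cm (distance of any of plane, chisel, jar from where it was at the start of the episode above 0.03 m).
Of weight1, weight2, weight3, weight4 only 2 to 4 are there at a start; the rules pass over those that are not, and their reading is None.
At some moment in a run one of weight1, weight2, weight3, weight4, lid may be knocked a few centimetres aside while the robot is not near it.
It also fails if it takes over 210 s, if anything falls off the work surface, if the arm or the gripper's body presses on something with over 40 N, if the wrist force passes 120 N, or if a joint passes its speed limit or range.

### The arm

A 6-joint arm with a two-finger parallel gripper is mounted at the origin on the work surface. World frame = base frame: x ahead of the robot, y to its left, z up, the work surface at z = 0. Lengths are in mm, angles in rad, forces in N, time in s.
With the tool pointing down it reaches from about 350 to 775 mm from the base axis. Payload 7.3 kg.
Tool frame: the origin (TCP) lies at the centre of the arm's flange, where the gripper is bolted on; the fingertips stand 178 mm ahead of it and the grasp point (between the pads) lies 159 mm ahead of it; z points along the fingers, y is the direction in which the jaws open and shut (so a half turn about z gives the same grasp; the last joint's range is limited). The gripper opens to 92 mm and grips with 3 to 60 N. Pads are 19 mm wide; open, the fingers measure 130 mm over their backs; the gripper's body (75 mm by 190 mm) begins 47 mm behind the grasp point.
Start: joints at [1.04, 0.342, 1.524, -0, 1.275, -0.146], TCP at [197.05, 486.62, 404.741] pointing down, gripper open.
Joint ranges: [-2.53, 2.53], [-0.77, 2.02], [0.04, 2.7], [-1, 4.14], [0.28, 2.66], [-3.11, 3.11]. Speed limits (rad/s): [2.57, 2.57, 3.14, 3.14, 3.14, 3.14].

### API

Orientations are given as [roll, pitch, yaw] about the fixed x, y, z axes, in that order (R = Rz(yaw) Ry(pitch) Rx(roll)).
In Python, from plant import status, viewer, ticket gives the robot as it stands.
- The arm moves only by the tool play_rows, never from a script. Its argument "commands" is a list of rows, each an object with "offset": the shift along the tool's x, y, z in m, a list of three; "twist": the turn about the tool's z in degrees. A call has 1 to 5 rows; each row shifts and turns the commanded pose from where the row before left it, along the tool's axes as they then stand; what a row does not reach is not made up. A row lasts 1/10 s, in which the tool goes at most 50 mm and 8.59 degrees, less where a joint would pass 70% of its speed; a pose out of reach is approached as far as the arm can. A call with a gripper value outside its range is refused whole. "jaw" is the closure in counts, from 0 (fully open) to 255 (shut), set as the call begins (left out, the last holds). The fingers move at their own pace and stop on an object; the grip force is fixed at half the most. Time passes only in rows, so rows that do not move let the fingers close. It gives the time, the measured TCP pose, the force and the opening at its end, in the units of the state.
- status.get_obs(): the state, without advancing time (a new reading comes with each control period).
- viewer.capture(name): name is "scene" or "top" or "wrist"; returns the picture (384x512x3 uint8, red, green, blue); there is no depth.
- viewer.camera_params(name): a dict with "fov_y" (degrees; the focal length in pixels is half the picture's height over the tangent of half this angle, whatever the lens; pixels are square), "cx", "cy" (the principal point, pixels), "D" ([k1, k2, p1, p2, k3] as OpenCV has them; the pictures are not rectified), "rvec" (rotation vector, rad) and "tvec" (3), from world to camera coordinates, as OpenCV has them; the wrist camera has in their place "T_tool_cam" (4x4, takes a point from camera to tool coordinates, whose origin is the TCP and whose axes are the flange's). Camera axes: x right, y down, z forward; pixel columns grow to the right and rows downward; lengths in mm; the calibration is good to about 2 mm. A picture is of the moment at which its call begins: read the wrist's pose just before it. camera_params takes no time and is no camera call.
- ticket.close_job(): hands the job in, once; it reports no verdict.
The state is a dict: "time": time; "joint_positions": joint angles; "dq": joint speeds; "tau": joint torques, N m; "tool_pos": TCP position; "tcp_rot": TCP orientation; "contact_force": force on the tool from outside, world axes, zero at the start; "moment": the same for the moment, N m; "grip_width": finger opening in mm.
Only numpy, scipy, OpenCV 4.12 (cv2) and the standard library are available. Lean on these libraries where they do the work, as an engineer would, in place of code of your own. Each camera call takes 0.05 s, during which the arm holds its last target.

## Working session

There is one attempt and no reset: what is moved stays moved. The work goes in short steps, Python scripts to look and compute and a tool call to move; the robot and the scene stay as the last step left them, time stands still between calls to the robot, and variables do not carry over. Pictures are saved under pics/ and viewed, and the job is handed in when it is done.

Besides the shell and the picture viewer there is one more tool, called after "Request:" as name(argument=value, ...), one argument or row to a line, values as JSON. play_rows: Moves the arm, as the interface text tells. Its arguments: {"type":"object","properties":{"commands":{"type":"array"},"jaw":{"type":"number"}},"required":["commands"]}

```bash
ls; mkdir -p pics
cat > h.py <<'E'
import numpy as np,cv2
from plant import status,viewer,ticket
from scipy.spatial.transform import Rotation as Rn
def cap(n,f):
    s=status.get_obs(); im=viewer.capture(n); cv2.imwrite('pics/'+f,im[:,:,::-1]); return s,im
def cam(n,s=None):
    p=viewer.camera_params(n); f=192/np.tan(np.radians(p['fov_y'])/2)
    K=np.array([[f,0,p['cx']],[0,f,p['cy']],[0,0,1]]); D=np.array(p['D'],float)
    if n=='wrist':
        T=np.eye(4);T[:3,:3]=Rn.from_euler('xyz',s['tcp_rot']).as_matrix();T[:3,3]=s['tool_pos']
        W=T@np.array(p['T_tool_cam']); R=W[:3,:3].T; t=-R@W[:3,3]
    else:
        R=cv2.Rodrigues(np.array(p['rvec'],float))[0]; t=np.array(p['tvec'],float).ravel()
    return K,D,R,t
def ray(n,px,z,s=None):
    K,D,R,t=cam(n,s); u=cv2.undistortPoints(np.array(px,float).reshape(-1,1,2),K,D).reshape(-1,2)
    d=np.c_[u,np.ones(len(u))]@R; c=-R.T@t
    return c+d*((z-c[2])/d[:,2])[:,None]
def proj(n,P,s=None):
    K,D,R,t=cam(n,s); return cv2.projectPoints(np.array(P,float).reshape(-1,1,3),cv2.Rodrigues(R)[0],t,K,D)[0].reshape(-1,2)
E
python3 - <<'E'
from h import *
print(status.get_obs())
for n in ['top','scene','wrist']:
    cap(n,n+'0.png'); print(n,viewer.camera_params(n))
E
```

```text
pics
{'time': 0.0, 'joint_positions': array([ 1.03999763e+00,  3.42706193e-01,  1.52500107e+00,  2.11251224e-05,
        1.27543156e+00, -1.45988210e-01]), 'dq': array([ 0.00012533, -0.0015278 , -0.00108969, -0.0012977 , -0.00222858,
       -0.00029949]), 'tau': array([-2.85926275e-03, -4.31247926e+01, -2.44216686e+01,  7.15565588e-02,
        5.60635119e-02, -8.05977766e-05]), 'tool_pos': array([196.97680667, 486.49817017, 404.05891333]), 'tcp_rot': array([-3.14006588e+00, -2.44906424e-04,  2.75677581e+00]), 'contact_force': array([-0.55373264, -1.07111397,  0.73144763]), 'moment': array([-0.03268559, -0.05436217, -0.02464143]), 'grip_width': 91.95862696646657}
top {'fov_y': 50.154509429530066, 'cx': 259.9691992267365, 'cy': 195.19791863071973, 'D': array([-0.0729182,  0.       ,  0.       ,  0.       ,  0.       ]), 'rvec': array([ 2.11552086, -2.14178742,  0.16654552]), 'tvec': array([  21.34980417,  531.8030086 , 1317.39199314])}
scene {'fov_y': 46.80014870653713, 'cx': 254.83985978699877, 'cy': 201.5004816991735, 'D': array([-0.11716613,  0.        ,  0.        ,  0.        ,  0.        ]), 'rvec': array([ 0.70626683,  2.75756177, -0.89861485]), 'tvec': array([ 460.85024583, -142.45149218, 1866.85808969])}
wrist {'fov_y': 67.06255727887478, 'cx': 252.97453276597957, 'cy': 186.65944067993425, 'D': array([-0.07600534,  0.        ,  0.        ,  0.        ,  0.        ]), 'T_tool_cam': array([[ 4.35669957e-04, -9.54661762e-01, -2.97692342e-01,
         7.95553497e+01],
       [ 9.99998938e-01,  1.96506783e-06,  1.45718737e-03,
         6.74011678e-01],
       [-1.39053607e-03, -2.97692660e-01,  9.54660749e-01,
         1.94674987e+01],
       [ 0.00000000e+00,  0.00000000e+00,  0.00000000e+00,
         1.00000000e+00]])}
```

View pics/top0.png

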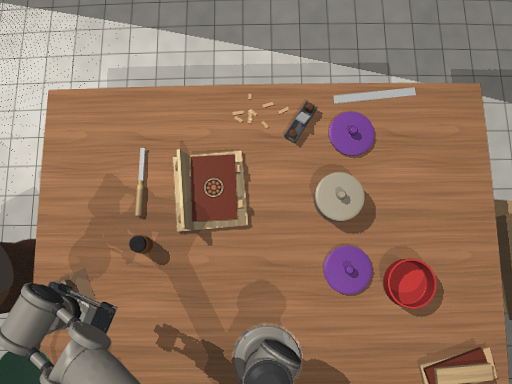

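View pics/scene0.png

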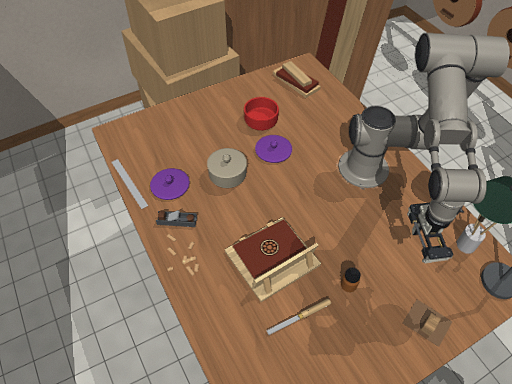

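View pics/wrist0.png

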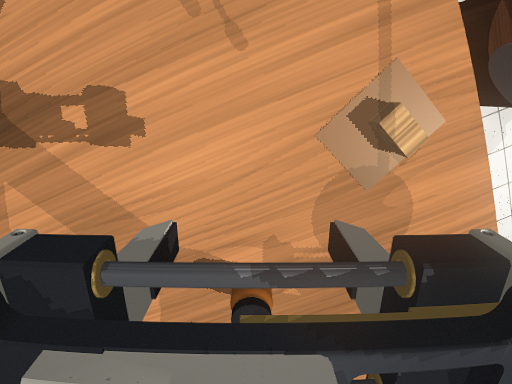

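Top view: the stand with the red-brown soundboard and rosette is at about (210,190), with the backrest on its left. The crock with the grey lid is at (340,196). The purple lids at (352,133) and (348,270), the red crock at (410,283) and the small stand at (457,365) are look-alikes. I'll measure the stand, board and crock next.

Run:
```python
from h import *
im=cv2.imread('pics/top0.png')
c=cv2.resize(im[130:250,150:280],None,fx=6,fy=5,interpolation=cv2.INTER_CUBIC); 
c=cv2.resize(im[135:245,155:265],(770,560) if 0 else (600,600),interpolation=cv2.INTER_CUBIC); cv2.imwrite('pics/c0.png',c)
hsv=cv2.cvtColor(im,cv2.COLOR_BGR2HSV)
print(hsv[170,205],hsv[210,230],hsv[196,325],hsv[180,350],hsv[100,100], hsv[155,210],hsv[225,200])
m=(((hsv[...,0]<8)|(hsv[...,0]>172))&(hsv[...,1]>120)).astype(np.uint8)
m[:, :170]=0;m[:,260:]=0;m[:140]=0;m[240:]=0
cs=max(cv2.findContours(m,0,2)[0],key=cv2.contourArea); r=cv2.minAreaRect(cs);b=cv2.boxPoints(r);print(r,b,cv2.contourArea(cs))
W=ray('top',b,56);print(W.round(1)); print([np.linalg.norm(W[i]-W[(i+1)%4]).round(1) for i in range(4)],W.mean(0))
m=((hsv[...,1]<70)&(hsv[...,2]>90)).astype(np.uint8); m[:150]=0;m[245:]=0;m[:,:295]=0;m[:,385:]=0
cs=max(cv2.findContours(m,0,2)[0],key=cv2.contourArea);print(cv2.minEnclosingCircle(cs),cv2.fitEllipse(cs))
e=cv2.fitEllipse(cs); print(ray('top',[e[0]],78))
```

```text
[  6 152 114] [  6 159 112] [ 20  48 171] [ 21  46 166] [ 13 124 158] [ 14 101 154] [ 18  88 116]
((213.47470092773438, 187.48814392089844), (64.72977447509766, 44.51109313964844), 88.56790161132812) [[190.41724 155.68958]
 [234.91443 154.57715]
 [236.53217 219.28671]
 [192.03497 220.39914]] 2731.5
[[668.  247.1  56. ]
 [669.4  97.1  56. ]
 [451.4  92.1  56. ]
 [449.5 237.9  56. ]]
[np.float64(149.9), np.float64(218.1), np.float64(145.9), np.float64(218.8)] [559.58795358 168.55552455  56.        ]
((338.8369140625, 196.99697875976562), 25.157543182373047) ((339.12750244140625, 196.28543090820312), (47.36453628540039, 49.14165115356445), 104.2875747680664)
[[ 519.39920145 -241.78232467   78.        ]]
```

View pics/c0.png

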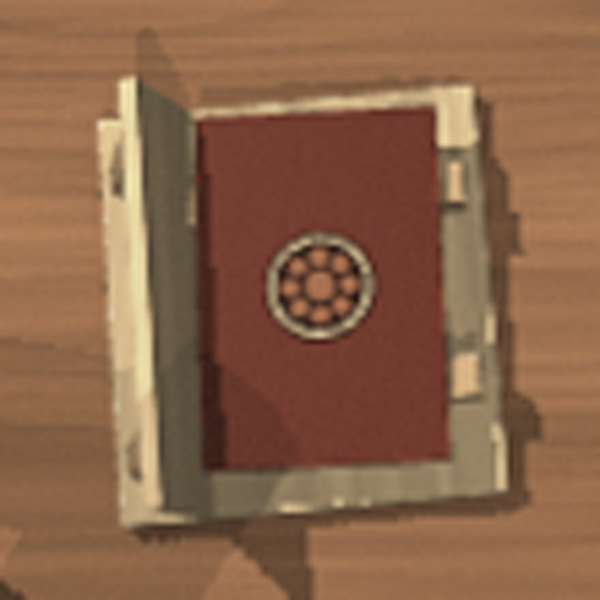

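Request:
play_rows(
  commands=[
    {"offset":[-0.044,-0.012,0],"twist":0},
    {"offset":[-0.044,-0.012,0],"twist":0},
    {"offset":[-0.044,-0.012,0],"twist":0},
    {"offset":[-0.044,-0.012,0],"twist":0},
    {"offset":[-0.044,-0.012,0],"twist":0},
  ],
)

```text
time: 0.65
tool_pos: [379.6, 347.1, 404.6]
tcp_rot: [-3.141, -0.0, 2.757]
contact_force: [0.8, 0.1, -0.5]
grip_width: 91.7
```

Request:
play_rows(
  commands=[
    {"offset":[-0.044,-0.012,0],"twist":0},
    {"offset":[-0.044,-0.012,0],"twist":0},
    {"offset":[-0.044,-0.012,0],"twist":0},
    {"offset":[-0.044,-0.012,0],"twist":0},
    {"offset":[-0.044,-0.012,0],"twist":0},
  ],
)

```text
time: 1.15
tool_pos: [561.1, 208.8, 404.5]
tcp_rot: [-3.142, -0.0, 2.757]
contact_force: [-0.2, 1.0, 0.2]
grip_width: 92.0
```

Request:
play_rows(
  commands=[
    {"offset":[0,0,0],"twist":8.2},
    {"offset":[0,0,0],"twist":8.2},
    {"offset":[0,0,0],"twist":8.2},
    {"offset":[0,0,0],"twist":8.2},
    {"offset":[0,0,0],"twist":8.2},
  ],
)

```text
time: 1.65
tool_pos: [559.8, 210.1, 404.3]
tcp_rot: [-3.141, -0.0, 2.035]
contact_force: [0.2, -0.1, -0.3]
grip_width: 92.1
```

Request:
play_rows(
  commands=[
    {"offset":[0,0,0],"twist":8.2},
    {"offset":[0,0,0],"twist":8.2},
    {"offset":[0,0,0],"twist":8.2},
    {"offset":[0,0,0],"twist":0},
    {"offset":[0,0,0],"twist":0},
  ],
)

```text
time: 2.15
tool_pos: [559.8, 210.2, 404.5]
tcp_rot: [-3.141, 0.0, 1.616]
contact_force: [0.4, -0.5, -0.9]
grip_width: 92.1
```

Run:
```python
from h import *
s,im=cap('wrist','w1.png'); print(s['time'],s['tool_pos'],np.degrees(s['tcp_rot']),s['contact_force'],s['grip_width'])
import json;json.dump({k:np.array(s[k]).tolist() for k in ['tool_pos','tcp_rot']},open('s1.json','w'))
```

```text
2.15 [559.81890914 210.205257   404.45374847] [-1.79967226e+02  2.44057080e-03  9.25726962e+01] [ 0.41238405 -0.53243043 -0.89244151] 92.05265165503906
```

View pics/w1.png

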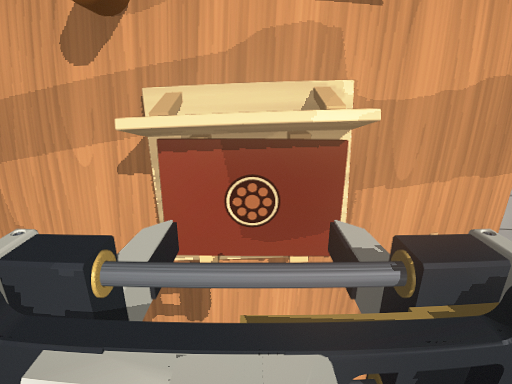

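Wrist view: the board is at (158–349, 138–255), the backrest's top edge at y≈112–128, and the stand base's rear corners at (143,87) and (354,80). I'll enlarge it to pick the edges.

Run:
```python
from h import *
im=cv2.imread('pics/w1.png')
cv2.imwrite('pics/c1.png',cv2.resize(im[70:270,110:385],(800,582),interpolation=cv2.INTER_CUBIC))
```

```text
(no output)
```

View pics/c1.png

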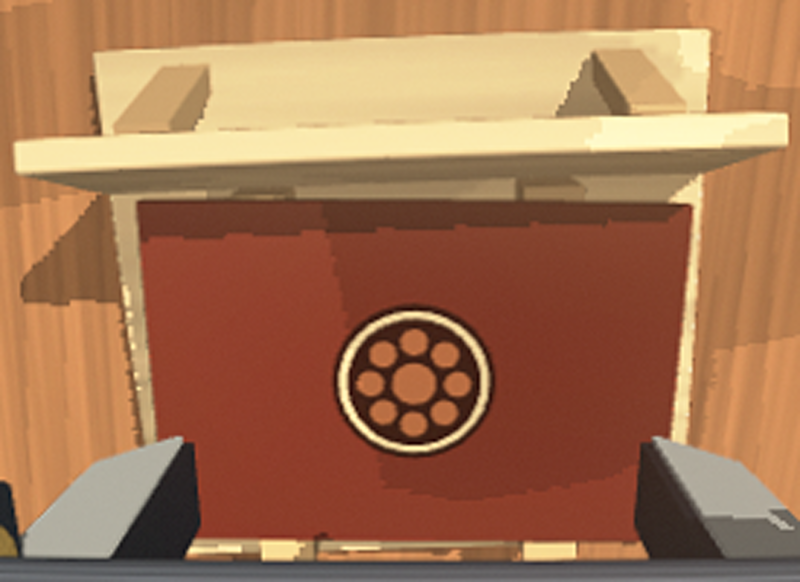

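Run:
```python
from h import *
import json
s=json.load(open('s1.json'))
def w(px,z): return ray('wrist',px,z,s)
def show(n,P): 
    d=P[1]-P[0]; print(n,P.round(1).tolist(),'len',np.linalg.norm(d).round(1),'ang',np.degrees(np.arctan2(d[1],d[0])).round(2))
show('base rear z18',w([[143.3,87.9],[354,80.3]],18))
show('back top z104',w([[115.8,129.1],[380.9,120.5]],104))
show('board +x z56',w([[157.1,139.1],[347.9,140.5]],56))
show('board -x z56',w([[178.8,256],[330,256]],56))
print('ros',w([[252.3,201.7]],56))
# stand frame from base rear corners: x=+120,y=+-130
P=w([[143.3,87.9],[354,80.3]],18)
# top view: base corners
q=lambda x,y:(155+x/5.4545,135+y/5.4545)
T=[q(473,85),q(507,493),q(98,120),q(122,528)]
print('top base corners z18',ray('top',T,18).round(1))
T=[q(135,76),q(163,510)]
print('backtop top view z104',ray('top',T,104).round(1))
print('stick ends z48',ray('top',[q(466,182),q(482,372)],48).round(1))
print('ros top',ray('top',[q(320,286)],56))
```

```text
base rear z18 [[423.2, 297.5, 18.0], [679.1, 317.8, 18.0]] len 256.7 ang 4.54
back top z104 [[425.2, 256.6, 104.0], [682.0, 276.4, 104.0]] len 257.5 ang 4.4
board +x z56 [[450.3, 241.0, 56.0], [668.3, 249.2, 56.0]] len 218.2 ang 2.17
board -x z56 [[470.4, 90.7, 56.0], [666.4, 99.5, 56.0]] len 196.2 ang 2.56
ros [[562.31665612 170.04491547  56.        ]]
top base corners z18 [[693.7  76.4  18. ]
 [434.6  56.5  18. ]
 [674.8 314.9  18. ]
 [415.7 293.7  18. ]]
backtop top view z104 [[678.3 273.6 104. ]
 [418.9 251.6 104. ]]
stick ends z48 [[623.6  79.2  48. ]
 [505.4  69.9  48. ]]
ros top [[558.24957655 167.66404117  56.        ]]
```

Request:
play_rows(
  commands=[
    {"offset":[0,0,0],"twist":-1.9},
    {"offset":[-0.041,-0.001,0],"twist":0},
    {"offset":[-0.041,-0.001,0],"twist":0},
    {"offset":[-0.041,-0.001,0],"twist":0},
    {"offset":[-0.041,0,0],"twist":0},
  ],
  jaw=130,
)

```text
time: 2.7
tool_pos: [568.8, 45.1, 404.8]
tcp_rot: [3.141, -0.0, 1.648]
contact_force: [0.2, -0.5, 0.1]
grip_width: 56.4
```

Request:
play_rows(
  commands=[
    {"offset":[0,0,0.046],"twist":0},
    {"offset":[0,0,0.046],"twist":0},
    {"offset":[0,0,0.046],"twist":0},
    {"offset":[0,0,0.03],"twist":0},
    {"offset":[0,0,0.018],"twist":0},
  ],
)

```text
time: 3.2
tool_pos: [568.2, 46.4, 215.8]
tcp_rot: [-3.137, -0.001, 1.648]
contact_force: [-0.1, -1.3, -0.2]
grip_width: 44.9
```

Run:
```python
from h import *
s,im=cap('wrist','w2.png'); print(s['time'],s['tool_pos'],np.degrees(s['tcp_rot']),s['contact_force'],s['grip_width'])
s,im=cap('scene','sc2.png')
i=cv2.imread('pics/sc2.png');cv2.imwrite('pics/sc2c.png',cv2.resize(i[160:330,190:400],(780,631)[:2] and (741,600),interpolation=cv2.INTER_CUBIC))
```

```text
3.2 [568.15328124  46.40374768 215.7947033 ] [-1.79762202e+02 -3.49688042e-02  9.44039212e+01] [-0.07846307 -1.3178508  -0.18505985] 44.940430352139636
```

View pics/w2.png

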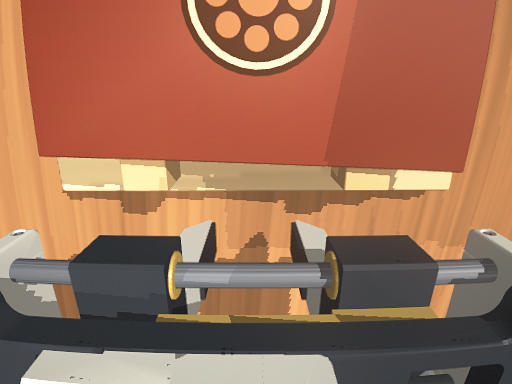

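View pics/sc2c.png

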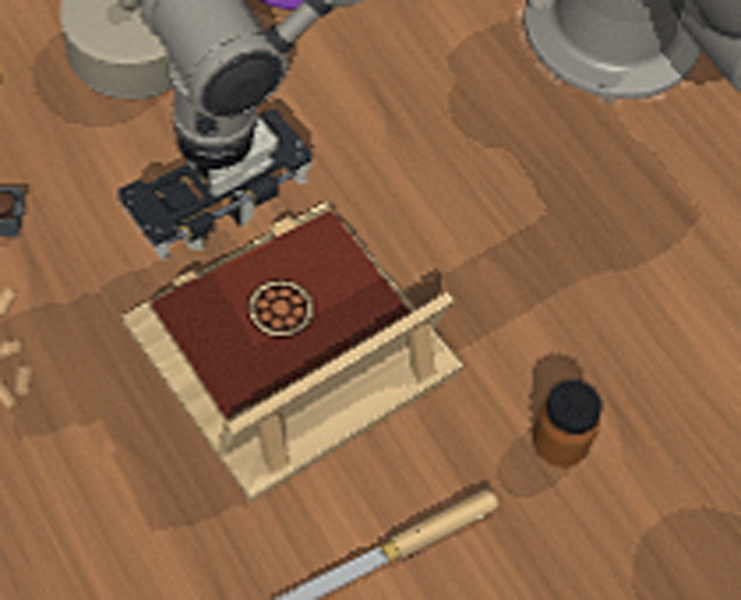

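The wrist view shows the stand's front edge level at y≈189 from x=62 to 450, so the tool is square to it. The board edge runs from (38,156) to (463,172), and the sticker ends are at about 122–170 and 340–393. The fingers fit between the stickers.

Run:
```python
from h import *
s=status.get_obs()
def rel(P):
    d=P[:,:2]-np.array(s['tool_pos'])[:2]; y=s['tcp_rot'][2]
    return np.c_[d@[np.cos(y),np.sin(y)],d@[np.sin(y),-np.cos(y)]].round(1)
print('front edge z18',rel(ray('wrist',[[62,189],[450,189]],18,s)))
print('board edge z56',rel(ray('wrist',[[38,156],[463,172]],56,s)))
print('sticker z48',rel(ray('wrist',[[122,164],[167,163],[342,167],[393,170]],48,s)))
```

```text
front edge z18 [[  23.7 -128.1]
 [  24.2  132.4]]
board edge z56 [[  53.7 -110.6]
 [  45.5  109.9]]
sticker z48 [[ 47.4 -69.4]
 [ 47.8 -44.9]
 [ 45.8  47.6]
 [ 44.3  75.5]]
```

Request:
play_rows(
  commands=[
    {"offset":[0.02,0.002,0],"twist":0},
    {"offset":[0.016,0,0],"twist":0},
    {"offset":[0.004,0,0],"twist":0},
    {"offset":[0.004,0,0],"twist":0},
    {"offset":[0,0,0],"twist":0},
  ],
)

```text
time: 3.8
tool_pos: [567.7, 90.8, 219.3]
tcp_rot: [3.141, -0.0, 1.646]
contact_force: [-0.2, -0.3, 0.1]
grip_width: 45.3
```

Request:
play_rows(
  commands=[
    {"offset":[0.003,0,0],"twist":0},
    {"offset":[0.001,0,0],"twist":0},
  ],
)

```text
time: 4.0
tool_pos: [567.8, 93.9, 219.1]
tcp_rot: [3.14, 0.001, 1.645]
contact_force: [1.8, -6.5, 1.6]
grip_width: 45.2
```

Request:
play_rows(
  commands=[
    {"offset":[0.001,0,0],"twist":0},
    {"offset":[0.001,0,0],"twist":0},
  ],
)

```text
time: 4.2
tool_pos: [568.1, 94.6, 219.1]
tcp_rot: [3.14, 0.004, 1.646]
contact_force: [2.5, -14.2, 1.4]
grip_width: 44.8
```

Run:
```python
from h import *
s,im=cap('wrist','w3.png'); print(s['time'],s['tool_pos'],s['contact_force'],s['moment'])
```

```text
4.2 [568.05183462  94.61580807 219.10518864] [  2.49179661 -14.23359407   1.39072125] [-2.45950603 -0.36855446  0.41926689]
```

View pics/w3.png

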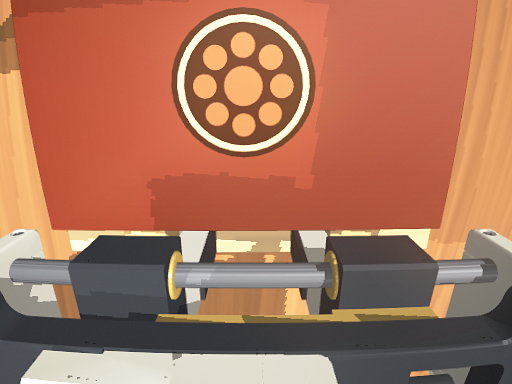

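Run:
```python
import numpy as np
p=None
for t in list(range(0,60,3))+list(range(60,106,3)):
    a=np.radians(t);xc=min(66.4,66.4+1.7*np.cos(a)-8*np.sin(a)); zc=48-max(0,xc-60)*np.tan(a) if t<80 else 48
    q=np.array([xc-150*np.cos(a),zc+150*np.sin(a)])
    print(t,q.round(1),(q-p).round(1) if p is not None else ''); p=q
```

```text
0 [-83.6  48. ] 
3 [-83.4  55.5] [0.2 7.5]
6 [-82.8  63. ] [0.6 7.5]
9 [-81.8  70.5] [1.  7.4]
12 [-80.3  77.8] [1.4 7.4]
15 [-78.9  85.2] [1.4 7.4]
18 [-77.1  92.6] [1.8 7.3]
21 [-74.9  99.8] [2.2 7.2]
24 [-72.3 106.9] [2.6 7.1]
27 [-69.4 113.9] [3. 7.]
30 [-66.  120.8] [3.3 6.8]
33 [-62.3 127.4] [3.7 6.7]
36 [-58.3 133.9] [4.1 6.5]
39 [-53.9 140.2] [4.4 6.3]
42 [-49.2 146.3] [4.7 6.1]
45 [-44.1 152.1] [5.  5.8]
48 [-38.8 157.7] [5.3 5.6]
51 [-33.1 163. ] [5.6 5.3]
54 [-27.2 168.1] [5.9 5.1]
57 [-21.1 172.9] [6.2 4.8]
60 [-14.7 177.3] [6.4 4.5]
63 [ -8.1 181.6] [6.6 4.2]
66 [ -1.2 185. ] [6.8 3.5]
69 [  5.8 188. ] [7. 3.]
72 [ 13.  190.7] [7.2 2.6]
75 [ 20.3 192.9] [7.3 2.2]
78 [ 27.7 194.7] [7.5 1.8]
81 [ 35.3 196.2] [7.6 1.4]
84 [ 42.9 197.2] [7.6 1. ]
87 [ 50.6 197.8] [7.7 0.6]
90 [ 58.4 198. ] [7.8 0.2]
93 [ 66.2 197.8] [ 7.8 -0.2]
96 [ 73.9 197.2] [ 7.8 -0.6]
99 [ 81.7 196.2] [ 7.8 -1. ]
102 [ 89.4 194.7] [ 7.7 -1.4]
105 [ 97.1 192.9] [ 7.6 -1.8]
```

Request:
play_rows(
  commands=[
    {"offset":[0,0,-0.004],"twist":0},
    {"offset":[0,0,-0.0035],"twist":0},
    {"offset":[0.0005,0,-0.004],"twist":0},
    {"offset":[0,0,0],"twist":0},
  ],
)

```text
time: 4.65
tool_pos: [568.0, 95.2, 230.9]
tcp_rot: [3.14, 0.003, 1.645]
contact_force: [2.7, -9.8, -0.0]
grip_width: 44.8
```

Run:
```python
from h import *
s,im=cap('wrist','w4.png'); print(s['time'],s['tool_pos'],s['contact_force'],s['moment'])
```

```text
4.65 [568.0158393   95.15826808 230.93093288] [ 2.65304484e+00 -9.80719824e+00 -7.89922248e-03] [-1.71880969 -0.38113564  0.24632873]
```

View pics/w4.png

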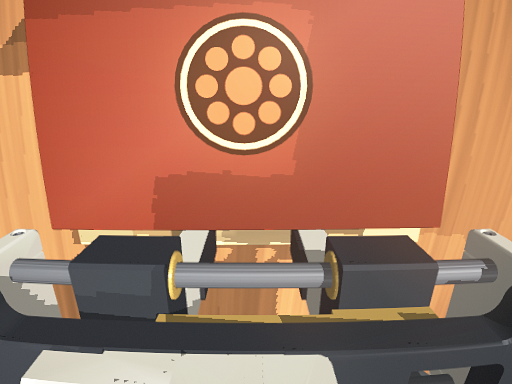

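The board edge is still at row 229 with the same width (50–442), while the stand has receded. The free edge is coming up with the fingers, so I'll continue along the arc.

Request:
play_rows(
  commands=[
    {"offset":[0.0005,0,-0.0055],"twist":0},
    {"offset":[0.001,0,-0.0055],"twist":0},
    {"offset":[0.001,0,-0.0055],"twist":0},
    {"offset":[0.001,0,-0.0055],"twist":0},
    {"offset":[0.0012,0,-0.006],"twist":0},
  ],
)

```text
time: 5.2
tool_pos: [567.7, 99.8, 258.8]
tcp_rot: [3.14, 0.003, 1.645]
contact_force: [2.8, -9.1, 1.1]
grip_width: 45.1
```

Request:
play_rows(
  commands=[
    {"offset":[0.0015,0,-0.006],"twist":0},
    {"offset":[0.0015,0,-0.006],"twist":0},
    {"offset":[0.0018,0,-0.006],"twist":0},
    {"offset":[0.0018,0,-0.006],"twist":0},
  ],
)

```text
time: 5.6
tool_pos: [567.0, 107.0, 282.9]
tcp_rot: [3.14, 0.002, 1.645]
contact_force: [2.8, -5.2, 1.3]
grip_width: 44.8
```

Run:
```python
from h import *
s,im=cap('wrist','w5.png'); print(s['time'],s['tool_pos'],s['contact_force'],s['moment'])
```

```text
5.6 [567.01447655 106.99349765 282.91998962] [ 2.75811504 -5.18388962  1.31412042] [-0.79809441 -0.25677289  0.09272436]
```

View pics/w5.png

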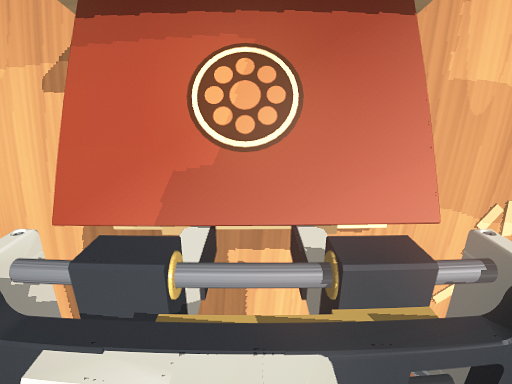

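The board has tilted to about 26°, with the edge still seated on the fingers at row 225. Continuing.

Request:
play_rows(
  commands=[
    {"offset":[0.003,0,-0.006],"twist":0},
    {"offset":[0.003,0,-0.006],"twist":0},
    {"offset":[0.0034,0,-0.006],"twist":0},
    {"offset":[0.0038,0,-0.006],"twist":0},
    {"offset":[0.004,0,-0.006],"twist":0},
  ],
)

```text
time: 6.15
tool_pos: [565.7, 124.1, 313.1]
tcp_rot: [3.14, 0.002, 1.645]
contact_force: [0.9, -6.8, 4.2]
grip_width: 44.9
```

Request:
play_rows(
  commands=[
    {"offset":[0.0046,0,-0.006],"twist":0},
    {"offset":[0.005,0,-0.006],"twist":0},
    {"offset":[0.0055,0,-0.006],"twist":0},
    {"offset":[0.0057,0,-0.0056],"twist":0},
  ],
)

```text
time: 6.55
tool_pos: [563.5, 146.5, 336.1]
tcp_rot: [-3.141, -0.001, 1.645]
contact_force: [0.6, -1.5, 0.9]
grip_width: 45.1
```

Run:
```python
from h import *
s,im=cap('wrist','w6.png'); print(s['time'],s['tool_pos'],s['contact_force'],s['moment'])
```

```text
6.55 [563.4733743  146.54954932 336.08271961] [ 0.58540651 -1.46874572  0.89112145] [-0.311436   -0.05660264 -0.00229112]
```

View pics/w6.png

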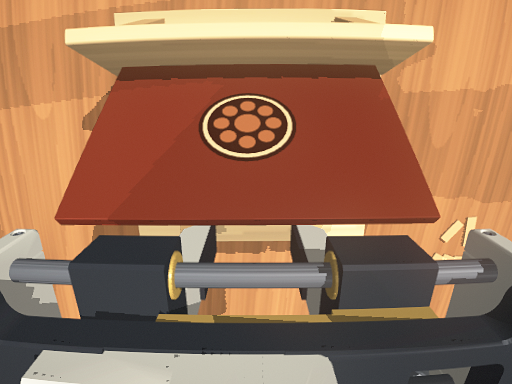

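Request:
play_rows(
  commands=[
    {"offset":[0.006,0,-0.005],"twist":0},
    {"offset":[0.006,0,-0.0045],"twist":0},
    {"offset":[0.0065,0,-0.0045],"twist":0},
    {"offset":[0.0065,0,-0.004],"twist":0},
    {"offset":[0.007,0,-0.0035],"twist":0},
  ],
)

```text
time: 7.1
tool_pos: [561.1, 178.8, 357.6]
tcp_rot: [-3.141, -0.0, 1.645]
contact_force: [-0.3, -0.7, 0.2]
grip_width: 45.0
```

Request:
play_rows(
  commands=[
    {"offset":[0.007,0,-0.003],"twist":0},
    {"offset":[0.007,0,-0.0025],"twist":0},
    {"offset":[0.007,0,-0.002],"twist":0},
    {"offset":[0.007,0,-0.0015],"twist":0},
  ],
)

```text
time: 7.5
tool_pos: [559.1, 206.6, 366.5]
tcp_rot: [3.142, -0.0, 1.645]
contact_force: [-0.7, -1.0, 0.5]
grip_width: 45.0
```

Run:
```python
from h import *
s,im=cap('wrist','w7.png'); print(s['time'],s['tool_pos'],s['contact_force'],s['moment'])
```

```text
7.5 [559.07911393 206.59870375 366.49449118] [-0.6584745  -1.00024249  0.50886622] [-0.12199285  0.12119059 -0.00399973]
```

View pics/w7.png

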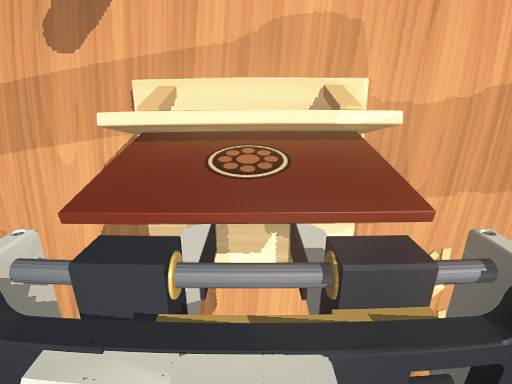

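Request:
play_rows(
  commands=[
    {"offset":[0.007,0,-0.001],"twist":0},
    {"offset":[0.007,0,0],"twist":0},
    {"offset":[0.007,0,0],"twist":0},
    {"offset":[0.007,0,0],"twist":0},
    {"offset":[0.007,0,0],"twist":0},
  ],
)

```text
time: 8.05
tool_pos: [556.5, 241.5, 367.2]
tcp_rot: [-3.141, -0.0, 1.645]
contact_force: [-0.8, 0.2, -0.5]
grip_width: 45.1
```

Request:
play_rows(
  commands=[
    {"offset":[0.007,0,0],"twist":0},
    {"offset":[0.007,0,0],"twist":0},
    {"offset":[0.004,0,0],"twist":0},
    {"offset":[0,0,0],"twist":0},
  ],
)

```text
time: 8.45
tool_pos: [555.1, 259.4, 367.3]
tcp_rot: [3.142, -0.0, 1.646]
contact_force: [-0.0, -0.5, 0.6]
grip_width: 45.1
```

Run:
```python
from h import *
s,im=cap('wrist','w8.png'); print(s['time'],s['tool_pos'],s['contact_force'],s['moment'])
s,im=cap('scene','sc8.png'); i=cv2.imread('pics/sc8.png');cv2.imwrite('pics/sc8c.png',cv2.resize(i[140:330,180:400],(695,600),interpolation=cv2.INTER_CUBIC))
```

```text
8.45 [555.11252118 259.40124596 367.26373811] [-0.02410821 -0.50484426  0.56339388] [-0.11381299  0.02187057  0.02140277]
```

View pics/w8.png

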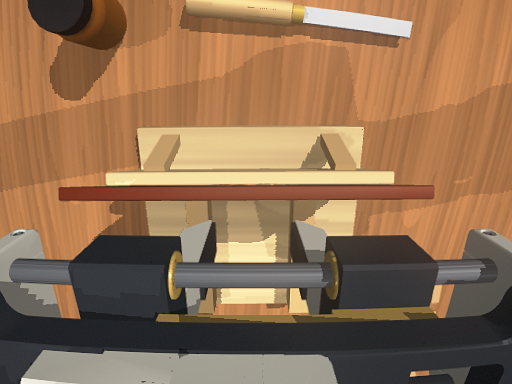

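View pics/sc8c.png

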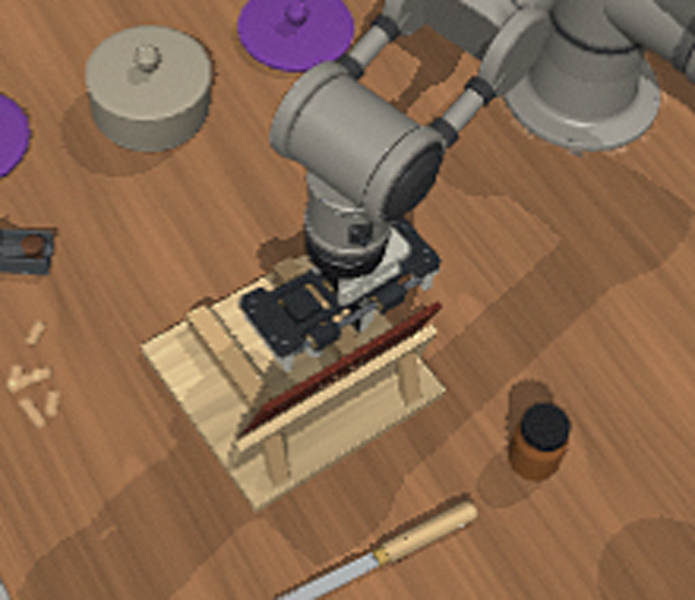

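Both views show the board on edge, leaning on the backrest (its top edge at wrist rows 186–199, in front of the backrest). Now I'll measure where the top edge is, so I can take it between the jaws.

```bash
cat >> h.py <<'E'
def rel(P,s):
    "tool-frame x,y offsets of world points"
    d=np.atleast_2d(P)[:,:2]-np.array(s['tool_pos'])[:2]; y=s['tcp_rot'][2]
    return np.c_[d@[np.cos(y),np.sin(y)],d@[np.sin(y),-np.cos(y)]].round(1)
E
python3 - <<'E'
from h import *
s=status.get_obs()
im=cv2.imread('pics/w8.png'); 
print([ (r,im[r,150].tolist()) for r in range(182,204,2)])
for z in (190,195,198): print(z,rel(ray('wrist',[[60,201],[433,199],[60,187],[433,185]],z,s),s).tolist())
print('backrest front top z104',rel(ray('wrist',[[106,186],[394,184]],104,s),s))
E
```

```text
[(182, [169, 228, 248]), (184, [144, 203, 234]), (186, [27, 39, 64]), (188, [44, 65, 136]), (190, [46, 65, 135]), (192, [43, 64, 134]), (194, [45, 64, 134]), (196, [45, 63, 133]), (198, [40, 60, 130]), (200, [29, 43, 91]), (202, [107, 150, 177])]
190 [[22.8, -114.5], [24.1, 109.0], [31.6, -112.7], [32.8, 107.3]]
195 [[24.6, -110.8], [25.9, 105.6], [33.1, -109.1], [34.3, 104.0]]
198 [[25.7, -108.6], [26.9, 103.6], [34.1, -106.9], [35.2, 102.0]]
backrest front top z104 [[   5.7 -130.4]
 [   7.6  127.9]]
```

Request:
play_rows(
  commands=[
    {"offset":[-0.01,0,-0.04],"twist":0},
    {"offset":[0,0,-0.02],"twist":-8.5},
    {"offset":[0,0,0],"twist":-8.5},
    {"offset":[0,0,0],"twist":-8.5},
    {"offset":[0,0,0],"twist":-8.5},
  ],
)

```text
time: 9.05
tool_pos: [556.0, 248.4, 427.6]
tcp_rot: [3.141, 0.0, 2.244]
contact_force: [0.0, -0.2, -0.4]
grip_width: 44.8
```

Request:
play_rows(
  commands=[
    {"offset":[0,0,0],"twist":-8.5},
    {"offset":[0,0,0],"twist":-8.5},
    {"offset":[0,0,0],"twist":-8.5},
    {"offset":[0,0,0],"twist":-8.5},
    {"offset":[0,0,0],"twist":-8.5},
  ],
)

```text
time: 9.55
tool_pos: [556.0, 248.4, 427.4]
tcp_rot: [-3.142, 0.0, 2.986]
contact_force: [-0.5, -0.7, -0.2]
grip_width: 45.1
```

Request:
play_rows(
  commands=[
    {"offset":[0,0,0],"twist":-8.5},
    {"offset":[0,0,0],"twist":-5},
    {"offset":[0,0.036,0],"twist":0},
    {"offset":[0,0,0],"twist":0},
  ],
)

```text
time: 9.95
tool_pos: [552.8, 287.0, 427.2]
tcp_rot: [3.14, 0.0, -3.066]
contact_force: [0.0, -0.4, -0.6]
grip_width: 45.4
```

Run:
```python
from h import *
s,im=cap('wrist','w9.png'); print(s['time'],s['tool_pos'],np.degrees(s['tcp_rot']),s['contact_force'],s['grip_width'],s['joint_positions'])
```

```text
9.95 [552.81916681 286.95090171 427.24750053] [ 1.79908310e+02  2.42055437e-03 -1.75644959e+02] [ 0.03501356 -0.44756426 -0.63385601] 45.35279682875147 [ 0.35546925  0.51218189  1.1926611   0.00154048  1.4362678  -1.29154317]
```

View pics/w9.png

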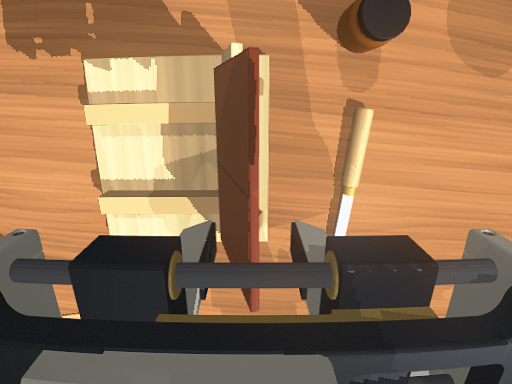

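Wrist view: the board's top edge (x≈250–260) sits midway between the fingers (x≈205 and 300). Descending over it.

Request:
play_rows(
  commands=[
    {"offset":[0,0,0.036],"twist":0},
    {"offset":[0,0,0.025],"twist":0},
    {"offset":[0,0,0.014],"twist":0},
    {"offset":[0,0,0],"twist":0},
  ],
)

```text
time: 10.4
tool_pos: [553.0, 283.7, 350.0]
tcp_rot: [-3.14, -0.005, -3.068]
contact_force: [-0.2, -0.8, 0.0]
grip_width: 45.2
```

Request:
play_rows(
  commands=[
    {"offset":[0,-0.01,0],"twist":0},
    {"offset":[0,-0.01,0],"twist":0},
    {"offset":[0,-0.01,0],"twist":0},
    {"offset":[0,-0.005,0],"twist":0},
  ],
)

```text
time: 10.8
tool_pos: [556.2, 248.3, 353.3]
tcp_rot: [3.142, 0.001, -3.069]
contact_force: [-0.3, 0.7, 0.7]
grip_width: 44.9
```

Run:
```python
from h import *
s,im=cap('wrist','w10.png'); print(s['time'],s['tool_pos'],np.degrees(s['tcp_rot']),s['contact_force'],s['grip_width'])
```

```text
10.8 [556.17148692 248.33827211 353.27097732] [ 1.79995492e+02  8.58382495e-02 -1.75816878e+02] [-0.27567319  0.72418518  0.66446805] 44.92739224299316
```

View pics/w10.png

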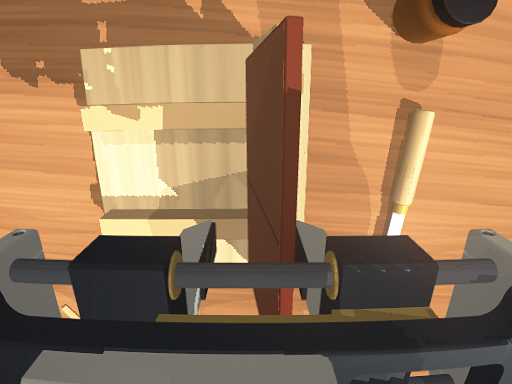

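Request:
play_rows(
  commands=[
    {"offset":[0,0.001,0],"twist":0},
    {"offset":[0,0.001,0],"twist":0},
    {"offset":[0,0.001,0],"twist":0},
    {"offset":[0,0.001,0],"twist":0},
    {"offset":[0,0.001,0],"twist":0},
  ],
  jaw=255,
)

```text
time: 11.35
tool_pos: [555.4, 255.2, 352.2]
tcp_rot: [3.142, -0.0, -3.067]
contact_force: [0.0, -0.1, 0.3]
grip_width: 9.6
```

Request:
play_rows(
  commands=[
    {"offset":[0,0,0],"twist":0},
    {"offset":[0,0,0],"twist":0},
    {"offset":[0,0,0],"twist":0},
  ],
)

```text
time: 11.65
tool_pos: [555.5, 254.6, 352.3]
tcp_rot: [-3.141, -0.0, -3.067]
contact_force: [-0.4, -2.9, 0.9]
grip_width: 7.9
```

Run:
```python
from h import *
s,im=cap('wrist','w11.png'); print(s['time'],s['tool_pos'],np.degrees(s['tcp_rot']),s['contact_force'],s['grip_width'])
```

```text
11.65 [555.52171666 254.57730156 352.33472759] [-1.79966144e+02 -8.46906237e-03 -1.75746546e+02] [-0.41179004 -2.86991933  0.90497512] 7.9363555545154965
```

View pics/w11.png

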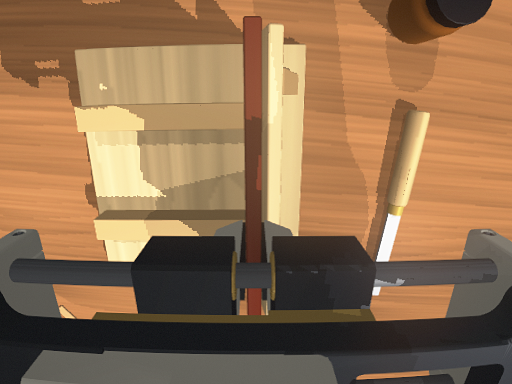

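The board is pinched vertically (opening 7.9 mm). Next I'll lift it a little and carry its lower edge towards the stand's open side.

Request:
play_rows(
  commands=[
    {"offset":[0,-0.002,-0.006],"twist":0},
    {"offset":[0,-0.004,-0.006],"twist":0},
    {"offset":[0,-0.02,0],"twist":0},
    {"offset":[0,-0.03,0],"twist":0},
    {"offset":[0,-0.03,0],"twist":0},
  ],
)

```text
time: 12.2
tool_pos: [561.8, 168.6, 364.9]
tcp_rot: [3.14, 0.001, -3.066]
contact_force: [0.2, -0.4, -1.7]
grip_width: 7.8
```

Request:
play_rows(
  commands=[
    {"offset":[0,-0.03,0],"twist":0},
    {"offset":[0,-0.02,0],"twist":0},
    {"offset":[0,-0.002,0],"twist":0},
    {"offset":[0,0,0],"twist":0},
  ],
)

```text
time: 12.6
tool_pos: [565.9, 117.0, 364.8]
tcp_rot: [3.141, 0.001, -3.069]
contact_force: [-0.3, -0.1, -2.3]
grip_width: 8.1
```

Run:
```python
from h import *
s,im=cap('wrist','w12.png'); print(s['time'],s['tool_pos'],np.degrees(s['tcp_rot']),s['contact_force'],s['grip_width'])
s,im=cap('scene','sc12.png'); i=cv2.imread('pics/sc12.png');cv2.imwrite('pics/sc12c.png',cv2.resize(i[140:330,180:400],(695,600),interpolation=cv2.INTER_CUBIC))
```

```text
12.6 [565.86437665 116.97553467 364.7694029 ] [ 1.79939215e+02  4.71159599e-02 -1.75827666e+02] [-0.30604885 -0.06353085 -2.34317989] 8.07400606372745
```

View pics/w12.png

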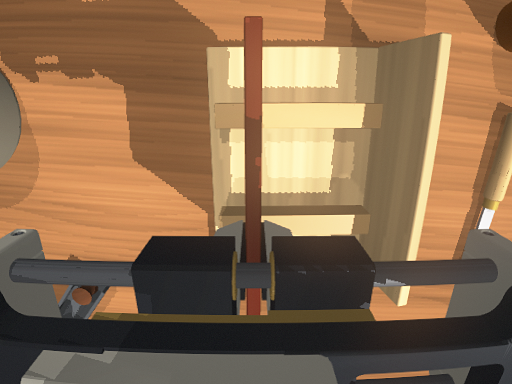

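View pics/sc12c.png

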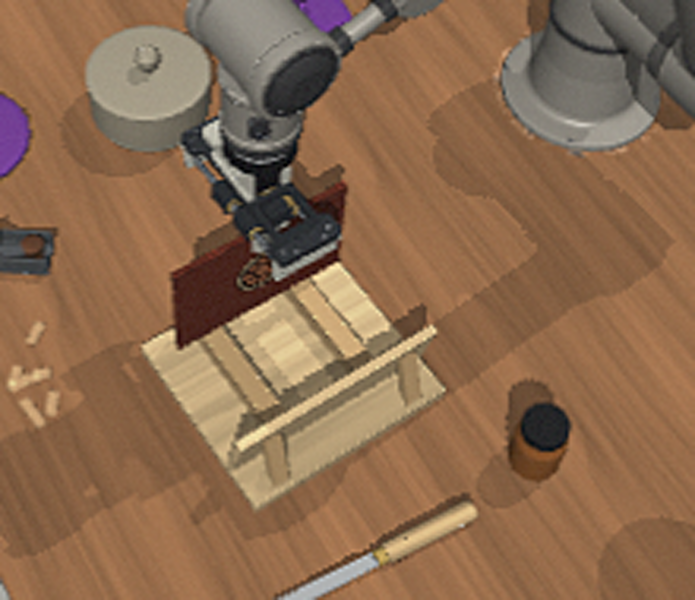

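The board hangs vertically over the sticker ends, with the rosette towards the backrest. Lowering until it touches.

Request:
play_rows(
  commands=[
    {"offset":[0,0,0.006],"twist":0},
    {"offset":[0,0,0.003],"twist":0},
    {"offset":[0,0,0.0015],"twist":0},
    {"offset":[0,0,0],"twist":0},
  ],
)

```text
time: 13.1
tool_pos: [565.6, 117.5, 353.3]
tcp_rot: [3.141, -0.001, -3.067]
contact_force: [-0.3, 0.5, -1.7]
grip_width: 7.8
```

Request:
play_rows(
  commands=[
    {"offset":[0,0,0.001],"twist":0},
    {"offset":[0,0,0.0005],"twist":0},
    {"offset":[0,0,0],"twist":0},
  ],
)

```text
time: 13.4
tool_pos: [565.8, 117.2, 352.7]
tcp_rot: [3.141, 0.001, -3.067]
contact_force: [-0.2, -0.2, -0.3]
grip_width: 7.8
```

Request:
play_rows(
  commands=[
    {"offset":[0,0,0.0008],"twist":0},
    {"offset":[0,0,0],"twist":0},
  ],
)

```text
time: 13.6
tool_pos: [565.8, 117.2, 352.7]
tcp_rot: [3.141, 0.002, -3.067]
contact_force: [-0.3, -0.1, 6.2]
grip_width: 7.6
```

Request:
play_rows(
  commands=[
    {"offset":[0,0.002,0],"twist":0},
    {"offset":[0,0.002,0],"twist":0},
    {"offset":[0,0.003,0],"twist":0},
    {"offset":[0,0.003,0],"twist":0},
    {"offset":[0,0.004,0],"twist":0},
  ],
  jaw=205,
)

```text
time: 14.1
tool_pos: [564.7, 131.5, 351.4]
tcp_rot: [3.142, -0.0, -3.067]
contact_force: [-0.9, 0.4, 0.4]
grip_width: 17.8
```

Request:
play_rows(
  commands=[
    {"offset":[0,0.004,0],"twist":0},
    {"offset":[0,0,0],"twist":0},
    {"offset":[0,0,0],"twist":0},
  ],
)

```text
time: 14.4
tool_pos: [564.4, 135.3, 351.5]
tcp_rot: [-3.142, 0.0, -3.067]
contact_force: [-0.3, 0.1, 1.1]
grip_width: 17.8
```

Run:
```python
from h import *
s,im=cap('wrist','w13.png'); print(s['time'],s['tool_pos'],np.degrees(s['tcp_rot']),s['contact_force'],s['grip_width'])
```

```text
14.4 [564.39843006 135.33437977 351.51516557] [-1.79999229e+02  2.52621363e-03 -1.75726902e+02] [-0.26611807  0.05544484  1.08995607] 17.773110527676373
```

View pics/w13.png

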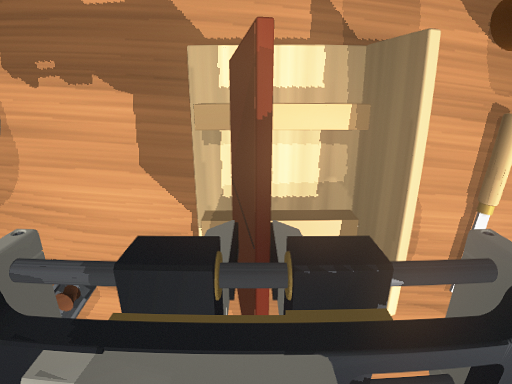

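The board now leans about 9° onto the right-hand finger (edge at x≈264). I'll open the jaws and walk that finger over, watching the contact.

Request:
play_rows(
  commands=[
    {"offset":[0,0,0.0005],"twist":0},
    {"offset":[0,0,0.0005],"twist":0},
    {"offset":[0,0,0.001],"twist":0},
    {"offset":[0,0,0.001],"twist":0},
    {"offset":[0,0,0.001],"twist":0},
  ],
  jaw=0,
)

```text
time: 14.95
tool_pos: [564.4, 135.1, 347.4]
tcp_rot: [3.141, 0.0, -3.067]
contact_force: [0.3, 1.0, -0.2]
grip_width: 53.4
```

Request:
play_rows(
  commands=[
    {"offset":[0,0,0.001],"twist":0},
    {"offset":[0,0,0.0015],"twist":0},
    {"offset":[0,0,0.0015],"twist":0},
    {"offset":[0,0,0.0015],"twist":0},
    {"offset":[0,0,0.0015],"twist":0},
  ],
)

```text
time: 15.45
tool_pos: [564.4, 135.2, 340.4]
tcp_rot: [3.141, 0.0, -3.067]
contact_force: [-0.2, 0.9, 0.8]
grip_width: 90.4
```

Run:
```python
from h import *
s,im=cap('wrist','w14.png'); print(s['time'],s['tool_pos'],np.degrees(s['tcp_rot']),s['contact_force'],s['grip_width'])
s,im=cap('scene','sc14.png'); i=cv2.imread('pics/sc14.png');cv2.imwrite('pics/sc14c.png',cv2.resize(i[140:330,180:400],(695,600),interpolation=cv2.INTER_CUBIC))
```

```text
15.45 [564.39771485 135.21404224 340.38857045] [ 1.79991774e+02  1.03938267e-03 -1.75745637e+02] [-0.18795583  0.8552541   0.79520067] 90.43554018488047
```

View pics/w14.png

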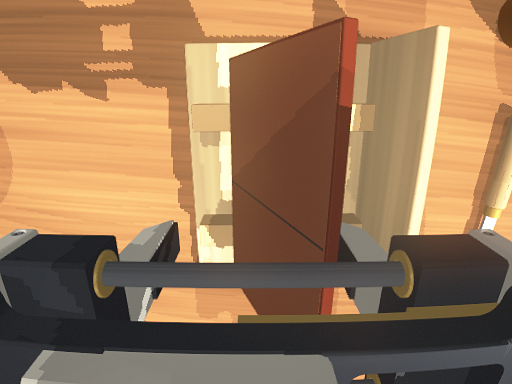

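View pics/sc14c.png

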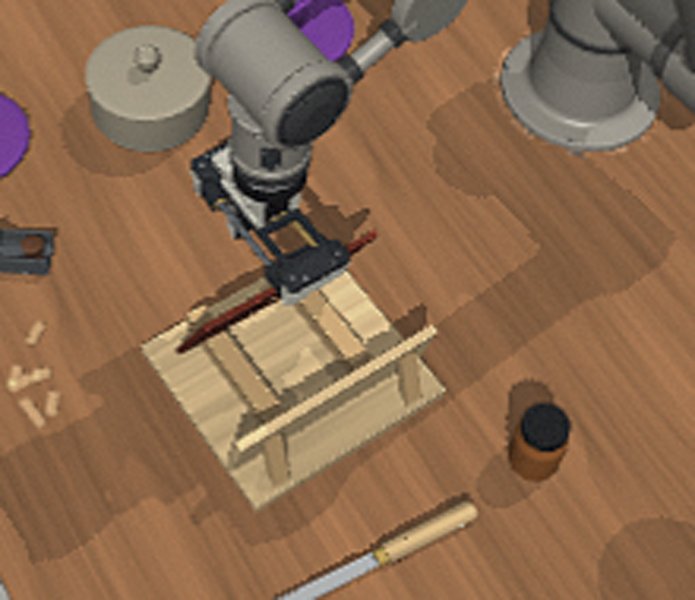

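The foot of the board hasn't moved (still at column 230), and the top corner rests on the finger. Continuing down the arc.

Request:
play_rows(
  commands=[
    {"offset":[0,0.005,0.003],"twist":0},
    {"offset":[0,0.005,0.003],"twist":0},
    {"offset":[0,0.005,0.0033],"twist":0},
    {"offset":[0,0.005,0.0035],"twist":0},
    {"offset":[0,0.005,0.0035],"twist":0},
  ],
)

```text
time: 16.05
tool_pos: [562.5, 160.7, 323.9]
tcp_rot: [3.141, -0.0, -3.067]
contact_force: [0.0, 1.3, 1.2]
grip_width: 91.8
```

Run:
```python
from h import *
s,im=cap('wrist','w15.png'); print(s['time'],s['tool_pos'],np.degrees(s['tcp_rot']),s['contact_force'],s['grip_width'])
```

```text
16.05 [562.46988524 160.74684883 323.88000232] [ 1.79986044e+02 -1.02420453e-03 -1.75732063e+02] [0.01726618 1.32933586 1.19977767] 91.79500996305173
```

View pics/w15.png

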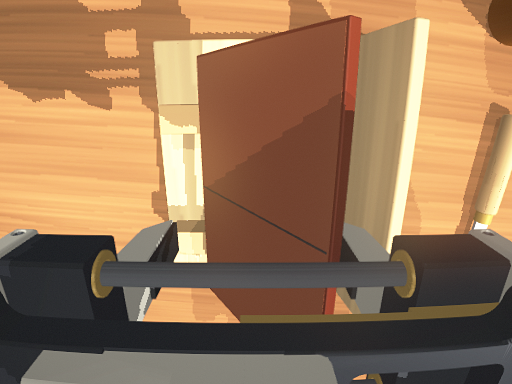

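Request:
play_rows(
  commands=[
    {"offset":[0,0.005,0.0042],"twist":0},
    {"offset":[0,0.005,0.0044],"twist":0},
    {"offset":[0,0.0045,0.0045],"twist":0},
    {"offset":[0,0.0045,0.0047],"twist":0},
  ],
)

```text
time: 16.5
tool_pos: [561.1, 179.5, 306.0]
tcp_rot: [3.142, -0.0, -3.067]
contact_force: [-0.7, 1.2, 0.1]
grip_width: 92.0
```

Run:
```python
from h import *
s,im=cap('wrist','w16.png'); print(s['time'],s['tool_pos'],np.degrees(s['tcp_rot']),s['contact_force'],s['grip_width'])
```

```text
16.5 [561.09938861 179.4518567  305.95817145] [ 1.79997054e+02 -3.51023244e-03 -1.75743862e+02] [-0.69779991  1.21313589  0.06981744] 92.0029537735426
```

View pics/w16.png

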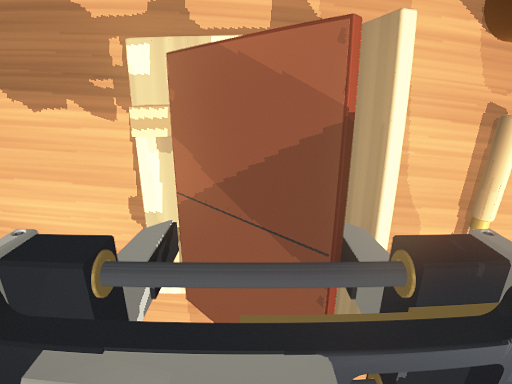

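Request:
play_rows(
  commands=[
    {"offset":[0,0.0045,0.005],"twist":0},
    {"offset":[0,0.0045,0.005],"twist":0},
    {"offset":[0,0,0.003],"twist":0},
  ],
)

```text
time: 16.85
tool_pos: [560.3, 188.5, 292.7]
tcp_rot: [3.141, -0.001, -3.067]
contact_force: [-0.2, 0.2, -0.2]
grip_width: 91.9
```

Run:
```python
from h import *
s,im=cap('wrist','w17.png'); print(s['time'],s['tool_pos'],np.degrees(s['tcp_rot']),s['contact_force'],s['grip_width'])
s,im=cap('scene','sc17.png'); i=cv2.imread('pics/sc17.png');cv2.imwrite('pics/sc17c.png',cv2.resize(i[140:330,180:400],(695,600),interpolation=cv2.INTER_CUBIC))
```

```text
16.85 [560.31867742 188.50287893 292.7468793 ] [ 1.79992597e+02 -3.29031666e-02 -1.75724007e+02] [-0.15350788  0.21106777 -0.20393648] 91.89147144997685
```

View pics/w17.png

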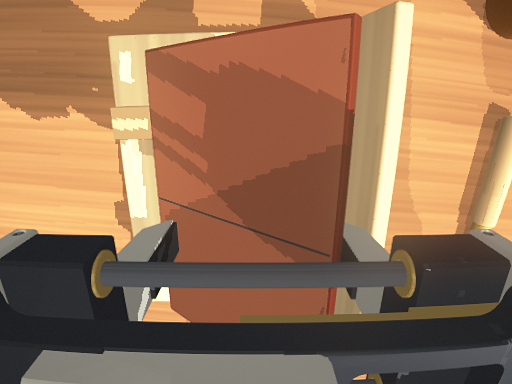

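View pics/sc17c.png

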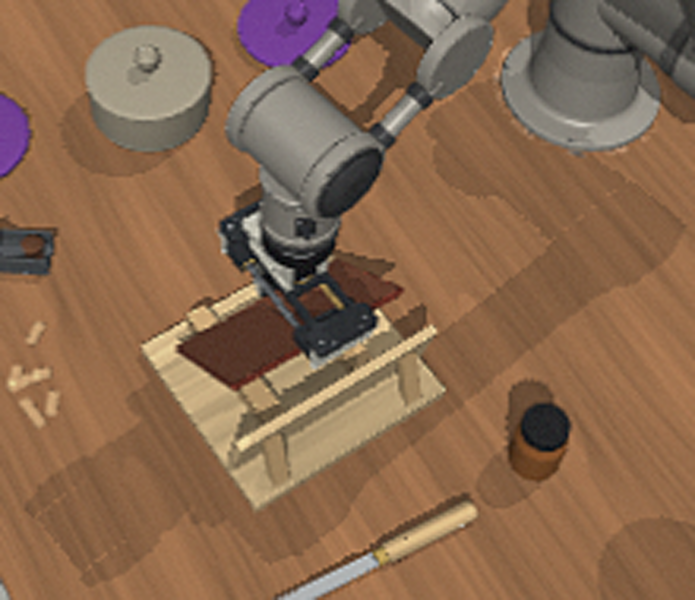

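Request:
play_rows(
  commands=[
    {"offset":[0,0,0.003],"twist":0},
    {"offset":[0,0,0.003],"twist":0},
    {"offset":[0,-0.001,0.003],"twist":0},
    {"offset":[0,-0.001,0.003],"twist":0},
  ],
)

```text
time: 17.35
tool_pos: [560.6, 185.9, 281.2]
tcp_rot: [3.142, 0.0, -3.068]
contact_force: [0.4, 0.7, -0.3]
grip_width: 92.0
```

Run:
```python
from h import *
s,im=cap('wrist','w18.png'); print(s['time'],s['tool_pos'],np.degrees(s['tcp_rot']),s['contact_force'],s['grip_width'])
```

```text
17.35 [560.64939639 185.8574111  281.17808463] [ 1.79998313e+02  1.90196563e-03 -1.75755879e+02] [ 0.41951314  0.69261582 -0.32289183] 92.0461142911555
```

View pics/w18.png

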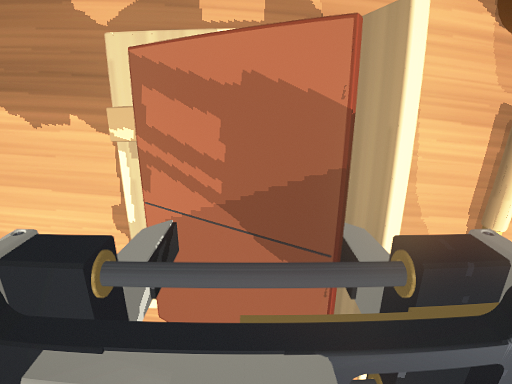

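The foot is sliding out slowly (column 129, against the base edge at 106), and the top still rides on the finger. Continuing down.

Request:
play_rows(
  commands=[
    {"offset":[0,0.0005,0.003],"twist":0},
    {"offset":[0,0.0005,0.003],"twist":0},
    {"offset":[0,0.0005,0.003],"twist":0},
    {"offset":[0,0.0005,0.003],"twist":0},
  ],
)

```text
time: 17.8
tool_pos: [560.5, 188.1, 269.1]
tcp_rot: [3.142, -0.0, -3.067]
contact_force: [0.1, 2.2, -0.6]
grip_width: 91.7
```

Request:
play_rows(
  commands=[
    {"offset":[0,0,0.003],"twist":0},
    {"offset":[0,0,0.003],"twist":0},
    {"offset":[0,0,0.003],"twist":0},
  ],
)

```text
time: 18.1
tool_pos: [560.5, 188.0, 260.2]
tcp_rot: [-3.142, 0.0, -3.067]
contact_force: [0.2, -1.1, -0.1]
grip_width: 91.6
```

Run:
```python
from h import *
s,im=cap('wrist','w19.png'); print(s['time'],s['tool_pos'],np.degrees(s['tcp_rot']),s['contact_force'],s['grip_width'])
```

```text
18.1 [560.52256387 187.98070042 260.20978862] [-1.79996227e+02  7.65863097e-03 -1.75742958e+02] [ 0.21393362 -1.05301873 -0.09616129] 91.56311580958595
```

View pics/w19.png

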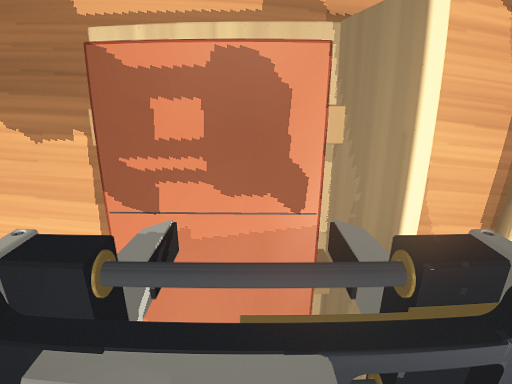

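The board now lies flat, plain face up, with edges at columns ~86–105 and ~318–330. I'll measure how square it is to the stand.

Run:
```python
from h import *
im=cv2.imread('pics/w19.png'); cv2.imwrite('pics/c19.png',cv2.resize(im[0:270,60:460],(800,540),interpolation=cv2.INTER_CUBIC))
```

```text
(no output)
```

View pics/c19.png

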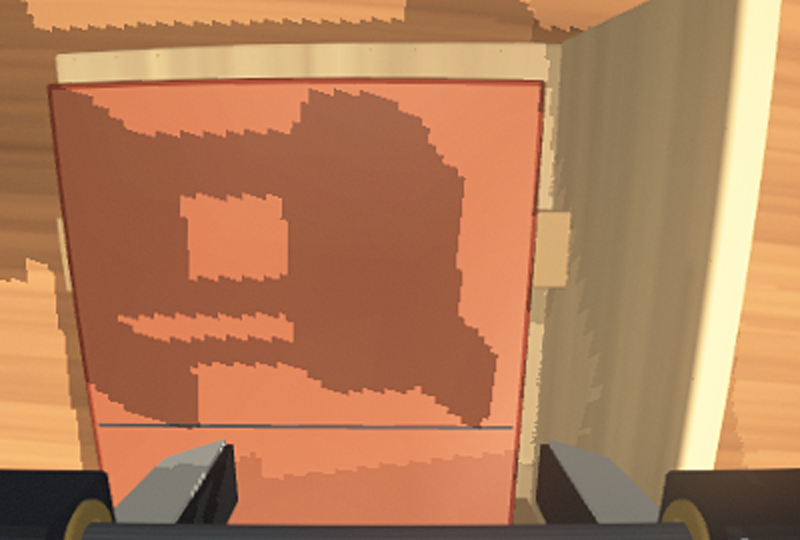

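Run:
```python
from h import *
s=status.get_obs()
print('corners',rel(ray('wrist',[[85,43.5],[331.5,41]],56,s),s).tolist())
print('right edge',rel(ray('wrist',[[331.5,41],[316.5,255]],56,s),s).tolist())
print('left edge',rel(ray('wrist',[[85,43.5],[109,215]],56,s),s).tolist())
print('sticker end',rel(ray('wrist',[[345.5,106],[344.5,144]],48,s),s).tolist())
print('base side edge z18',rel(ray('wrist',[[88,28],[339,22]],18,s),s).tolist())
```

```text
corners [[112.3, -101.0], [111.9, 46.5]]
right edge [[111.9, 46.5], [-30.0, 46.4]]
left edge [[112.3, -101.0], [1.1, -100.7]]
sticker end [[74.2, 60.3], [49.4, 61.7]]
base side edge z18 [[129.5, -118.3], [131.3, 60.7]]
```

Measured: board centre x≈−28 mm and y≈+2 mm in the stand's frame, and square to it. Both are within limits. Now to the crock.

Request:
play_rows(
  commands=[
    {"offset":[0,0.001,-0.02],"twist":0},
    {"offset":[0,0,-0.045],"twist":0},
    {"offset":[0,0,-0.045],"twist":0},
    {"offset":[0.011,-0.042,-0.02],"twist":0},
    {"offset":[0.011,-0.042,-0.02],"twist":0},
  ],
)

```text
time: 18.65
tool_pos: [544.3, 103.4, 412.1]
tcp_rot: [-3.141, 0.002, -3.065]
contact_force: [0.0, -0.0, 0.9]
grip_width: 91.7
```

Request:
play_rows(
  commands=[
    {"offset":[0.011,-0.042,-0.01],"twist":0},
    {"offset":[0.011,-0.042,0],"twist":0},
    {"offset":[0.011,-0.042,0],"twist":0},
    {"offset":[0.011,-0.042,0],"twist":0},
    {"offset":[0.011,-0.042,0],"twist":0},
  ],
)

```text
time: 19.15
tool_pos: [504.7, -111.5, 420.7]
tcp_rot: [-3.141, 0.001, -3.067]
contact_force: [0.8, -0.3, -0.6]
grip_width: 92.0
```

Request:
play_rows(
  commands=[
    {"offset":[0.011,-0.042,0],"twist":0},
    {"offset":[0.011,-0.042,0],"twist":0},
    {"offset":[0.011,-0.045,0],"twist":0},
    {"offset":[0,0,0],"twist":0},
  ],
)

```text
time: 19.55
tool_pos: [480.9, -245.7, 420.2]
tcp_rot: [-3.14, -0.0, -3.073]
contact_force: [1.1, 0.7, -0.5]
grip_width: 91.8
```

Run:
```python
from h import *
s,im=cap('wrist','w20.png'); print(s['time'],s['tool_pos'],np.degrees(s['tcp_rot']),s['contact_force'],s['grip_width'],s['joint_positions'])
cap('top','top20.png')
```

```text
19.55 [ 480.88873162 -245.7448783   420.16282239] [-1.79883499e+02 -2.03538729e-02 -1.76072934e+02] [ 1.14740757  0.72338622 -0.46035628] 91.81804697978812 [-6.13901275e-01  3.57970434e-01  1.45665698e+00 -1.85736639e-03
  1.32595893e+00 -2.25278888e+00]
```

View pics/w20.png

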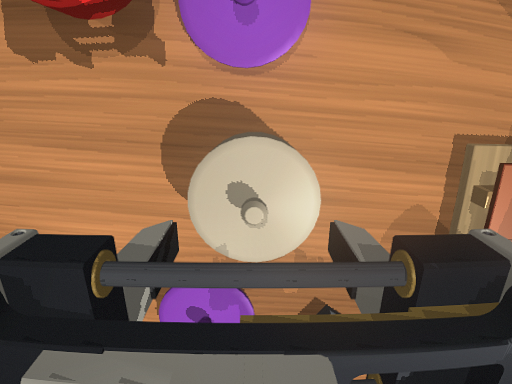

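View pics/top20.png

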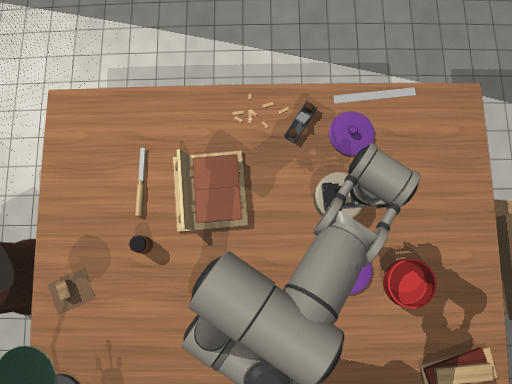

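Candidates: grey lid at (255,198) in the wrist view, and purple lids at (245,15) and (205,310). The grey-beige one on the beige crock is meant, since purple is excluded. I'll confirm it in a crop and measure.

Run:
```python
from h import *
s=status.get_obs()
im=cv2.imread('pics/w20.png'); cv2.imwrite('pics/c20.png',cv2.resize(im[125:270,180:330],(620,600),interpolation=cv2.INTER_CUBIC))
hsv=cv2.cvtColor(im,cv2.COLOR_BGR2HSV)
m=((hsv[...,1]<70)&(hsv[...,2]>120)).astype(np.uint8); m[:130]=0;m[265:]=0;m[:,:182]=0;m[:,325:]=0
m=cv2.morphologyEx(m,cv2.MORPH_OPEN,np.ones((5,5)))
cs=max(cv2.findContours(m,0,2)[0],key=cv2.contourArea);e=cv2.fitEllipse(cv2.convexHull(cs));print(e)
for z in(75,80): c=ray('wrist',[e[0]],z,s); print(z,c,rel(c,s))
L=ray('wrist',[[e[0][0]-e[1][0]/2,e[0][1]],[e[0][0]+e[1][0]/2,e[0][1]]],78,s);print('diam',np.linalg.norm(L[1]-L[0]))
k=ray('wrist',[[255,212]],111,s);print('knob',k,rel(k,s))
print('purple',ray('wrist',[[245,-2]],51,s))
```

```text
((253.77523803710938, 198.57681274414062), (125.6475601196289, 132.515380859375), 90.97096252441406)
75 [[ 518.68548011 -237.50886129   75.        ]] [[-37.2   1.7]]
80 [[ 516.9020803  -237.66001233   80.        ]] [[-35.4   1.6]]
diam 149.08800134004844
knob [[ 521.06711406 -236.16231494  111.        ]] [[-39.7   2.8]]
purple [[ 298.69413543 -262.95562762   51.        ]]
```

View pics/c20.png

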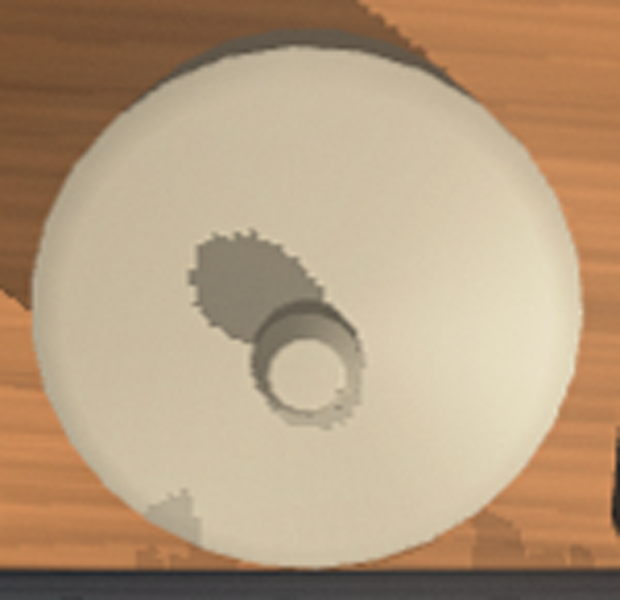

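Run:
```python
from h import *
s=status.get_obs()
for p,z in (([254.8,215.3],113),([254.5,213],101)): 
  k=ray('wrist',[p],z,s);print('knob',k,rel(k,s))
```

```text
knob [[ 524.07646715 -236.17043691  113.        ]] [[-42.7   2.6]]
knob [[ 526.39927657 -236.24338943  101.        ]] [[-45.    2.4]]
```

```bash
cat >> h.py <<'E'
def circ(n,pts,z,s=None):
    W=ray(n,pts,z,s)[:,:2]; keep=np.ones(len(W),bool)
    for _ in range(6):
        A=np.c_[2*W[keep],np.ones(keep.sum())]; b=(W[keep]**2).sum(1); x=np.linalg.lstsq(A,b,rcond=None)[0]
        r=np.sqrt(x[2]+x[0]**2+x[1]**2); e=np.abs(np.hypot(*(W-x[:2]).T)-r); keep=e<max(1.5,2*np.median(e))
    return x[:2],r,keep.mean(),e[keep].mean()
E
python3 - <<'E'
from h import *
s=status.get_obs()
im=cv2.imread('pics/w20.png'); hsv=cv2.cvtColor(im,cv2.COLOR_BGR2HSV)
m=((hsv[...,1]<70)&(hsv[...,2]>120)).astype(np.uint8); m[:130]=0;m[260:]=0;m[:,:182]=0;m[:,325:]=0
m=cv2.morphologyEx(m,cv2.MORPH_OPEN,np.ones((5,5)))
cs=max(cv2.findContours(m,0,cv2.CHAIN_APPROX_NONE)[0],key=cv2.contourArea).reshape(-1,2); cs=cs[cs[:,1]<256]
for z in (74,78): 
  r=circ('wrist',cs,z,s); print(z,r,rel(r[0],s))
E
```

```text
74 (array([ 524.49678584, -237.08574419]), np.float64(79.53573436943758), np.float64(1.0), np.float64(0.3657692526501061)) [[-43.    1.7]]
78 (array([ 523.00328674, -237.21147501]), np.float64(78.56200349775564), np.float64(1.0), np.float64(0.3612912552313595)) [[-41.5   1.7]]
```

Request:
play_rows(
  commands=[
    {"offset":[-0.042,0.002,0],"twist":0},
    {"offset":[0,0,0.045],"twist":0},
    {"offset":[0,0,0.045],"twist":0},
    {"offset":[0,0,0.03],"twist":0},
    {"offset":[0,0,0],"twist":0},
  ],
)

```text
time: 20.15
tool_pos: [523.1, -233.5, 296.3]
tcp_rot: [3.136, -0.007, -3.065]
contact_force: [-0.1, 0.8, 0.2]
grip_width: 91.9
```

Run:
```python
from h import *
s,im=cap('wrist','w21.png'); print(s['time'],s['tool_pos'],np.degrees(s['tcp_rot']))
```

```text
20.15 [ 523.13945192 -233.47950921  296.32824784] [ 179.67071231   -0.41335818 -175.62868978]
```

View pics/w21.png

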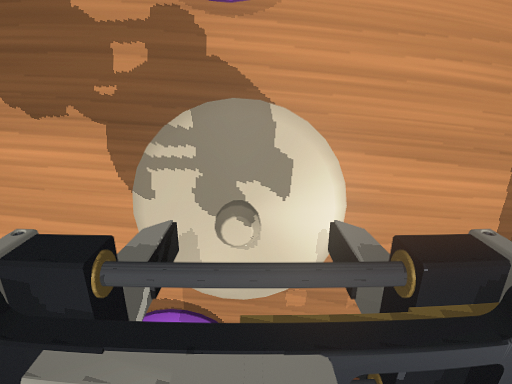

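Run:
```python
from h import *
s=status.get_obs(); print(s['tool_pos'])
k=ray('wrist',[[238,228]],113,s);print('knob',k,rel(k,s))
im=cv2.imread('pics/w21.png'); cv2.imwrite('pics/c21.png',cv2.resize(im[180:280,180:300],(720,600),interpolation=cv2.INTER_CUBIC))
```

```text
[ 523.90564553 -234.24719593  299.24780674]
knob [[ 524.09839576 -242.89813203  113.        ]] [[ 0.5 -8.6]]
```

View pics/c21.png

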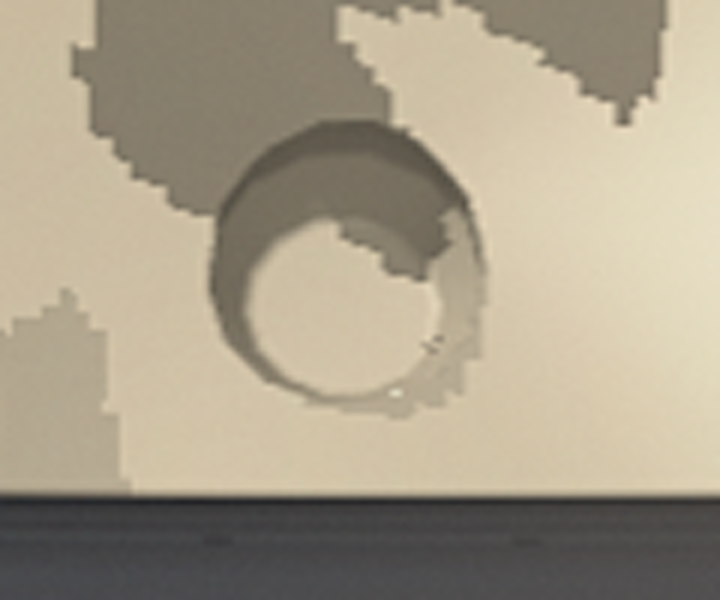

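Request:
play_rows(
  commands=[
    {"offset":[0,0,0],"twist":0},
    {"offset":[0,0,0],"twist":0},
  ],
)

```text
time: 20.4
tool_pos: [524.5, -235.7, 302.8]
tcp_rot: [-3.139, 0.004, -3.067]
contact_force: [0.0, -0.2, 0.9]
grip_width: 92.0
```

Run:
```python
from h import *
s,im=cap('wrist','w22.png'); print(s['time'],s['tool_pos'],np.degrees(s['tcp_rot']))
cv2.imwrite('pics/c22.png',cv2.resize(im[90:300,120:360,::-1],(686,600),interpolation=cv2.INTER_CUBIC))
im=cv2.imread('pics/w22.png'); hsv=cv2.cvtColor(im,cv2.COLOR_BGR2HSV)
m=((hsv[...,1]<85)&(hsv[...,2]>80)).astype(np.uint8); m[240:]=0;m[:,:125]=0;m[:,355:]=0;m[:90]=0
m=cv2.morphologyEx(m,cv2.MORPH_OPEN,np.ones((5,5)))
cs=max(cv2.findContours(m,0,cv2.CHAIN_APPROX_NONE)[0],key=cv2.contourArea).reshape(-1,2); cs=cs[cs[:,1]<215]
for z in (74,78): 
  r=circ('wrist',cs,z,s); print(z,r,rel(r[0],s))
```

```text
20.4 [ 524.48420113 -235.72812962  302.82210214] [-179.86232363    0.20353483 -175.71290641]
74 (array([ 524.01719678, -242.23999474]), np.float64(80.2390977124338), np.float64(1.0), np.float64(0.21019060666423364)) [[ 1.  -6.5]]
78 (array([ 522.51317962, -242.22694978]), np.float64(78.70391978147568), np.float64(1.0), np.float64(0.20616912599157397)) [[ 2.5 -6.3]]
```

View pics/c22.png

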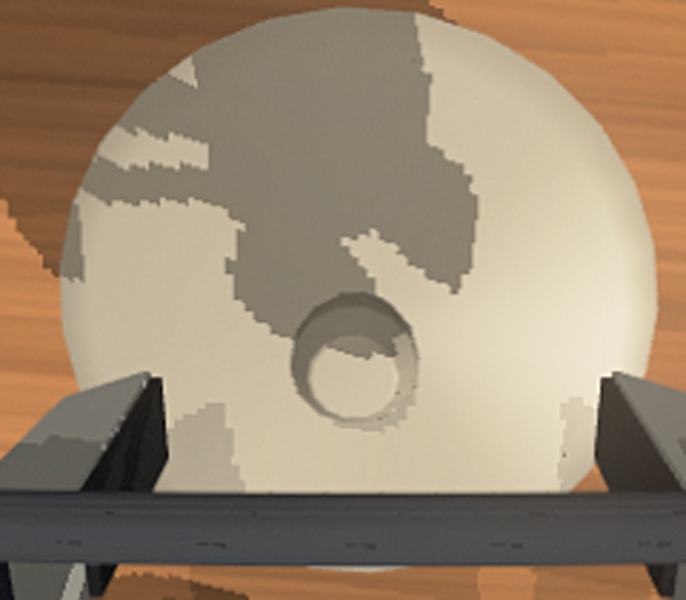

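Request:
play_rows(
  commands=[
    {"offset":[0.001,-0.006,0],"twist":0},
    {"offset":[0,0,0.02],"twist":0},
    {"offset":[0,0,0.014],"twist":0},
    {"offset":[0,0,0.005],"twist":0},
    {"offset":[0,0,0],"twist":0},
  ],
  jaw=90,
)

```text
time: 20.95
tool_pos: [523.2, -242.2, 261.3]
tcp_rot: [3.141, -0.0, -3.068]
contact_force: [-0.2, 0.6, 0.3]
grip_width: 60.7
```

Request:
play_rows(
  commands=[
    {"offset":[0,0,0],"twist":0},
    {"offset":[0,0,0],"twist":0},
  ],
)

```text
time: 21.15
tool_pos: [523.5, -242.2, 262.4]
tcp_rot: [-3.141, 0.001, -3.067]
contact_force: [0.4, -0.5, -0.2]
grip_width: 59.3
```

Run:
```python
from h import *
s,im=cap('wrist','w23.png'); print(s['time'],s['tool_pos'],np.degrees(s['tcp_rot']))
```

```text
21.15 [ 523.5094753  -242.15565017  262.36227163] [-1.79941258e+02  8.41521040e-02 -1.75748828e+02]
```

View pics/w23.png

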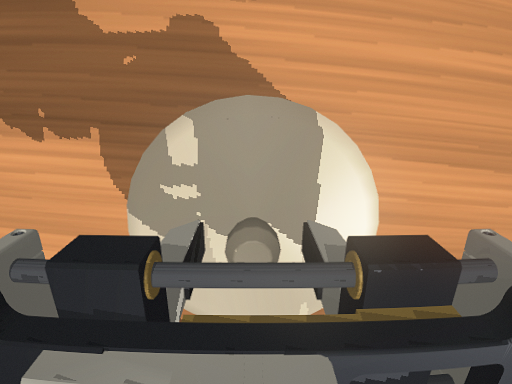

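The knob at (252,240) is centred between the fingers (203 and 303). Closing.

Request:
play_rows(
  commands=[
    {"offset":[0,0,0],"twist":0},
    {"offset":[0,0,0],"twist":0},
    {"offset":[0,0,0],"twist":0},
    {"offset":[0,0,0],"twist":0},
    {"offset":[0,0,0],"twist":0},
  ],
  jaw=255,
)

```text
time: 21.7
tool_pos: [523.3, -242.0, 261.4]
tcp_rot: [-3.142, 0.0, -3.067]
contact_force: [0.2, -0.1, 0.5]
grip_width: 28.6
```

Request:
play_rows(
  commands=[
    {"offset":[0,0,0],"twist":0},
    {"offset":[0,0,-0.005],"twist":0},
    {"offset":[0,0,-0.01],"twist":0},
    {"offset":[0,0,-0.015],"twist":0},
    {"offset":[0,0,0],"twist":0},
  ],
)

```text
time: 22.2
tool_pos: [523.8, -242.2, 293.7]
tcp_rot: [-3.139, 0.003, -3.067]
contact_force: [0.9, -0.8, -2.9]
grip_width: 28.4
```

Run:
```python
from h import *
s,im=cap('wrist','w24.png'); print(s['time'],s['tool_pos'],s['contact_force'],s['grip_width'])
cap('scene','sc24.png')
```

```text
22.2 [ 523.79414078 -242.19398635  293.71091479] [ 0.92413946 -0.79783477 -2.94779084] 28.41277742557807
```

View pics/w24.png

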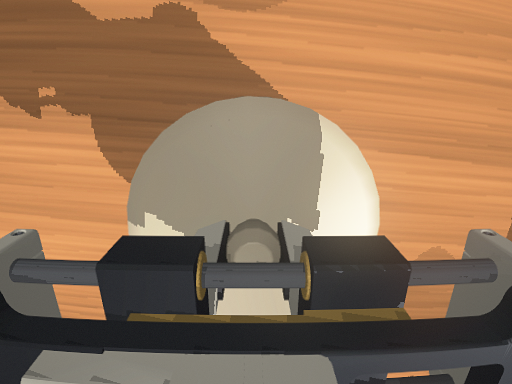

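View pics/sc24.png

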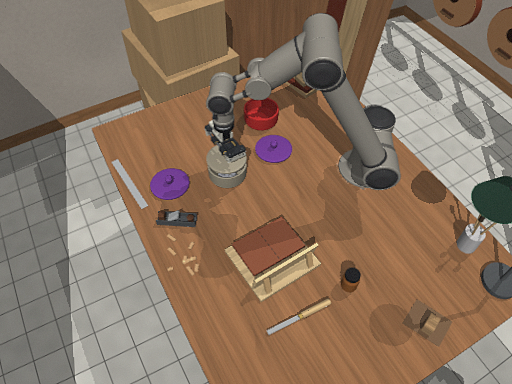

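The lid is off and hanging level. I'll carry it to the free bench spot between the crock and the stand.

Request:
play_rows(
  commands=[
    {"offset":[0.01,0.025,-0.01],"twist":0},
    {"offset":[0.016,0.036,0],"twist":0},
    {"offset":[0.016,0.036,0],"twist":0},
    {"offset":[0.016,0.036,0],"twist":0},
    {"offset":[0.016,0.036,0],"twist":0},
  ],
)

```text
time: 22.8
tool_pos: [435.7, -77.6, 300.8]
tcp_rot: [3.141, -0.001, -3.068]
contact_force: [0.9, -0.0, -2.0]
grip_width: 28.6
```

Request:
play_rows(
  commands=[
    {"offset":[0.006,0.014,0.01],"twist":0},
    {"offset":[0,0,0.03],"twist":0},
    {"offset":[0,0,0.03],"twist":0},
    {"offset":[0,0,0.02],"twist":0},
    {"offset":[0,0,0],"twist":0},
  ],
)

```text
time: 23.3
tool_pos: [428.8, -64.9, 209.1]
tcp_rot: [3.139, -0.006, -3.067]
contact_force: [0.5, -0.3, -2.6]
grip_width: 28.4
```

Request:
play_rows(
  commands=[
    {"offset":[0,0,0.004],"twist":0},
    {"offset":[0,0,0.003],"twist":0},
    {"offset":[0,0,0],"twist":0},
  ],
)

```text
time: 23.6
tool_pos: [430.1, -65.4, 204.9]
tcp_rot: [-3.141, 0.001, -3.067]
contact_force: [-0.2, 0.3, -3.7]
grip_width: 28.6
```

Request:
play_rows(
  commands=[
    {"offset":[0,0,0.002],"twist":0},
    {"offset":[0,0,0.001],"twist":0},
    {"offset":[0,0,0],"twist":0},
  ],
)

```text
time: 23.9
tool_pos: [429.9, -65.4, 201.5]
tcp_rot: [-3.142, 0.0, -3.067]
contact_force: [0.7, -0.1, -3.3]
grip_width: 28.5
```

Request:
play_rows(
  commands=[
    {"offset":[0,0,0.001],"twist":0},
    {"offset":[0,0,0],"twist":0},
  ],
)

```text
time: 24.1
tool_pos: [429.9, -65.3, 200.4]
tcp_rot: [3.141, 0.0, -3.067]
contact_force: [0.3, -0.1, -3.0]
grip_width: 28.6
```

Request:
play_rows(
  commands=[
    {"offset":[0,0,0.001],"twist":0},
    {"offset":[0,0,0],"twist":0},
  ],
)

```text
time: 24.3
tool_pos: [429.9, -65.3, 199.4]
tcp_rot: [3.142, 0.0, -3.067]
contact_force: [0.0, 0.1, -3.4]
grip_width: 28.5
```

Request:
play_rows(
  commands=[
    {"offset":[0,0,0.001],"twist":0},
    {"offset":[0,0,0],"twist":0},
  ],
)

```text
time: 24.5
tool_pos: [429.9, -65.3, 199.2]
tcp_rot: [-3.141, 0.0, -3.067]
contact_force: [-3.3, 1.5, 10.1]
grip_width: 28.4
```

Request:
play_rows(
  commands=[
    {"offset":[0,0,0],"twist":0},
    {"offset":[0,0,0],"twist":0},
    {"offset":[0,0,0],"twist":0},
    {"offset":[0,0,-0.03],"twist":0},
    {"offset":[0,0,-0.045],"twist":0},
  ],
  jaw=90,
)

```text
time: 25.0
tool_pos: [429.3, -65.2, 272.4]
tcp_rot: [3.139, -0.005, -3.068]
contact_force: [0.1, -0.6, 1.1]
grip_width: 58.8
```

Request:
play_rows(
  commands=[
    {"offset":[0,0,-0.045],"twist":0},
    {"offset":[-0.01,-0.036,-0.02],"twist":0},
    {"offset":[-0.01,-0.036,-0.02],"twist":0},
    {"offset":[-0.01,-0.036,0],"twist":0},
    {"offset":[-0.01,-0.036,0],"twist":0},
  ],
)

```text
time: 25.5
tool_pos: [480.8, -207.4, 359.2]
tcp_rot: [-3.141, 0.002, -3.067]
contact_force: [0.0, 0.5, -0.7]
grip_width: 59.6
```

Request:
play_rows(
  commands=[
    {"offset":[0,-0.036,0],"twist":0},
    {"offset":[0,0,0],"twist":0},
    {"offset":[0,0,0],"twist":0},
  ],
)

```text
time: 25.8
tool_pos: [482.9, -242.3, 357.8]
tcp_rot: [3.14, -0.001, -3.069]
contact_force: [0.4, -0.0, 0.2]
grip_width: 59.3
```

Run:
```python
from h import *
s,im=cap('wrist','w25.png'); print(s['time'],s['tool_pos'],np.degrees(s['tcp_rot']),s['grip_width'])
cap('top','top25.png');cap('scene','sc25.png')
```

```text
25.8 [ 482.90092872 -242.28468093  357.76479889] [ 1.79928402e+02 -4.90181463e-02 -1.75842151e+02] 59.2818767884614
```

View pics/w25.png

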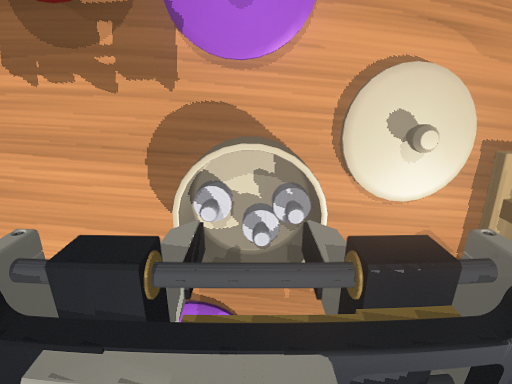

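View pics/sc25.png

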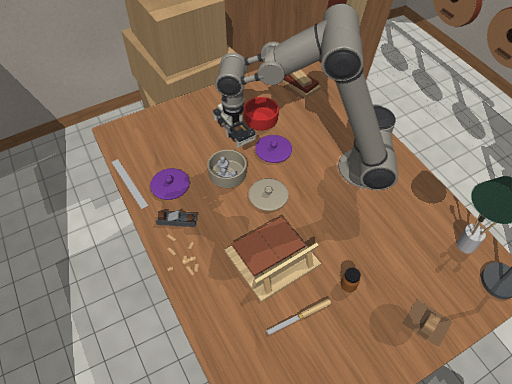

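Wrist view: three weights in the crock, knob tops at about (209,213), (262,238) and (295,214). The grey lid is on the bench at (410,130). I'll enlarge for precise centres and check for a fourth.

Run:
```python
from h import *
im=cv2.imread('pics/w25.png'); sc=cv2.imread('pics/sc25.png')
a=cv2.resize(im[135:265,165:335],(784,600),interpolation=cv2.INTER_CUBIC); cv2.imwrite('pics/c25.png',a)
cv2.imwrite('pics/c25s.png',cv2.resize(sc[140:195,198:258],(600,550),interpolation=cv2.INTER_CUBIC))
```

```text
(no output)
```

View pics/c25.png

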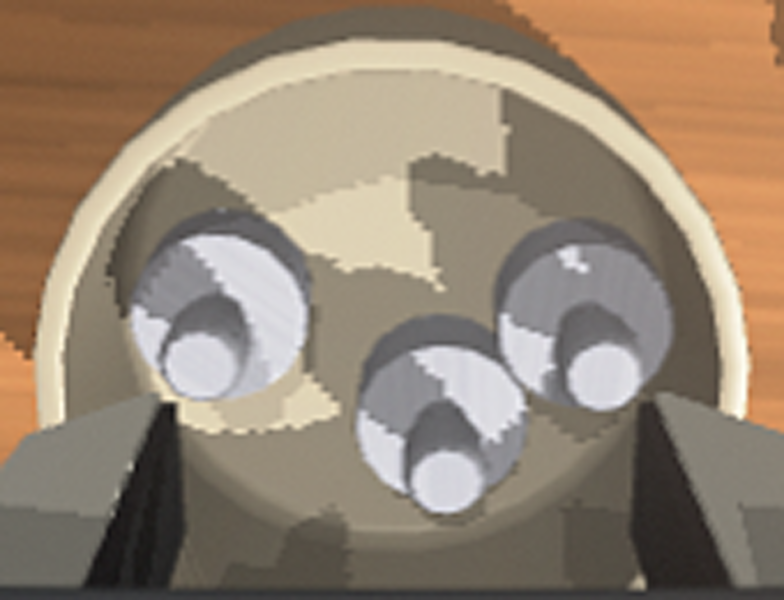

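View pics/c25s.png

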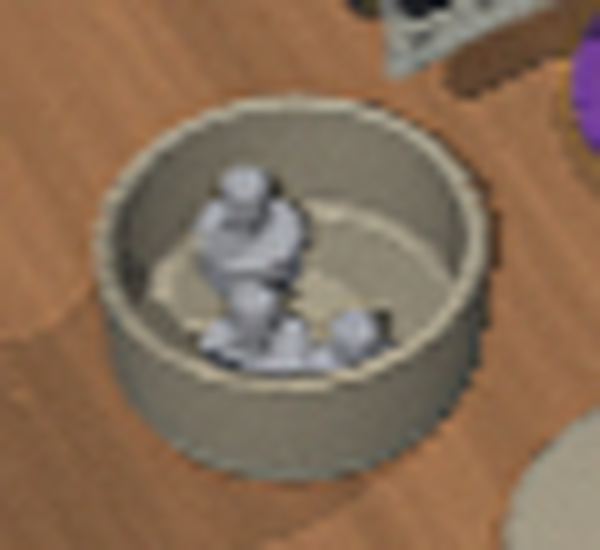

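Run:
```python
from h import *
s=status.get_obs()
q=lambda x,y:(165+x/4.612,135+y/4.615)
k=ray('wrist',[q(199,366),q(446,482),q(604,377)],61,s); print('knobs',k.round(1).tolist(),rel(k,s).tolist())
b=ray('wrist',[q(219,316),q(441,422),q(585,315)],31,s); print('body tops',b.round(1).tolist())
# rim outer
R=[q(40,330),q(60,260),q(110,180),q(200,95),q(300,52),q(400,40),q(500,55),q(600,110),q(680,190),q(730,280),q(747,360)]
r=circ('wrist',R,70,s);print('rim',r,rel(r[0],s))
```

```text
knobs [[523.8, -283.8, 61.0], [548.5, -225.9, 61.0], [519.6, -192.5, 61.0]] [[-37.4, -45.9], [-66.4, 10.0], [-40.1, 45.4]]
body tops [[523.1, -283.2, 31.0], [547.4, -226.3, 31.0], [516.0, -193.4, 31.0]]
rim (array([ 523.57367972, -240.18591675]), np.float64(77.24484895380668), np.float64(1.0), np.float64(0.5272147387666721)) [[-40.5  -2.4]]
```

Exactly three weights. I'll turn the jaws 90° so that they open tangentially inside the crock, then move above the first weight.

Request:
play_rows(
  commands=[
    {"offset":[0,0,0],"twist":8.5},
    {"offset":[0,0,0],"twist":8.5},
    {"offset":[0,0,0],"twist":8.5},
    {"offset":[0,0,0],"twist":8.5},
    {"offset":[0,0,0],"twist":8.5},
  ],
  jaw=161,
)

```text
time: 26.45
tool_pos: [483.2, -240.6, 358.6]
tcp_rot: [3.141, 0.0, 2.47]
contact_force: [0.5, -0.2, -0.7]
grip_width: 34.2
```

Request:
play_rows(
  commands=[
    {"offset":[0,0,0],"twist":8.5},
    {"offset":[0,0,0],"twist":8.5},
    {"offset":[0,0,0],"twist":8.5},
    {"offset":[0,0,0],"twist":8.5},
    {"offset":[0,0,0],"twist":8.5},
  ],
)

```text
time: 26.95
tool_pos: [483.2, -240.6, 358.6]
tcp_rot: [3.141, -0.0, 1.728]
contact_force: [-0.4, -0.3, -0.4]
grip_width: 33.8
```

Request:
play_rows(
  commands=[
    {"offset":[0,0,0],"twist":5},
    {"offset":[0.047,0,0],"twist":0},
    {"offset":[0,0.039,0],"twist":0},
    {"offset":[0,0,0.03],"twist":0},
    {"offset":[0,0,0.02],"twist":0},
  ],
)

```text
time: 27.45
tool_pos: [518.9, -190.2, 307.6]
tcp_rot: [3.141, -0.0, 1.648]
contact_force: [-0.6, 0.1, -0.4]
grip_width: 33.8
```

Request:
play_rows(
  commands=[
    {"offset":[0,0,0],"twist":0},
    {"offset":[0,0,0],"twist":0},
    {"offset":[0,0,0],"twist":0},
  ],
)

```text
time: 27.75
tool_pos: [518.8, -192.0, 309.8]
tcp_rot: [3.14, 0.001, 1.645]
contact_force: [-0.2, -0.9, 0.0]
grip_width: 33.8
```

Run:
```python
from h import *
s,im=cap('wrist','w26.png'); print(s['time'],s['tool_pos'],np.degrees(s['tcp_rot']),s['grip_width'])
```

```text
27.75 [ 518.84102317 -192.00022234  309.84181373] [1.79883530e+02 6.68188679e-02 9.42729696e+01] 33.75059423996281
```

View pics/w26.png

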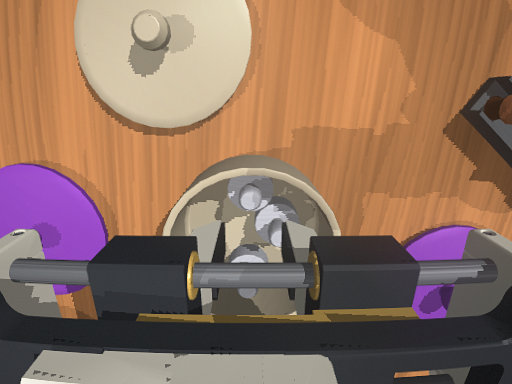

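W3's knob is at (250,197). Refining the offsets.

Run:
```python
from h import *
s=status.get_obs()
im=cv2.imread('pics/w26.png'); cv2.imwrite('pics/c26.png',cv2.resize(im[150:300,170:340],(680,600),interpolation=cv2.INTER_CUBIC))
k=ray('wrist',[[250,197]],61,s); print(k,rel(k,s))
```

```text
[[ 518.42056452 -191.93549623   61.        ]] [[ 0.2 -0.4]]
```

View pics/c26.png

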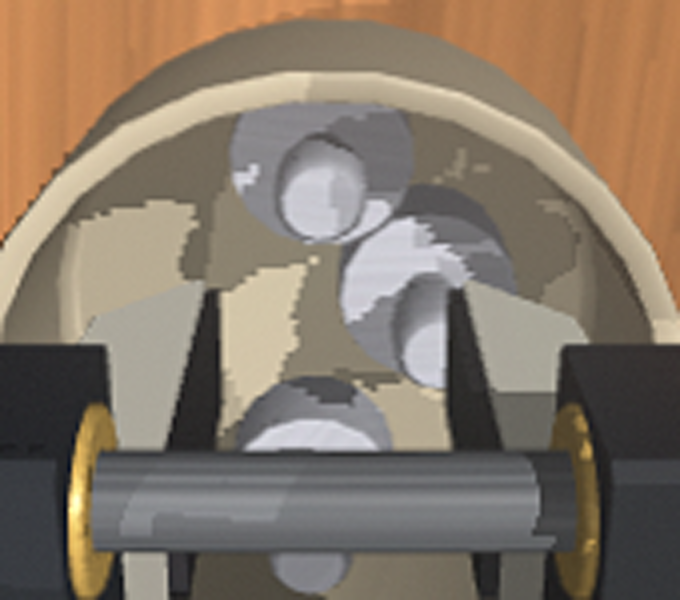

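Request:
play_rows(
  commands=[
    {"offset":[0.001,0,0.03],"twist":0},
    {"offset":[0,0,0.03],"twist":0},
    {"offset":[0,0,0.022],"twist":0},
    {"offset":[0,0,0.01],"twist":0},
    {"offset":[0,0,0],"twist":0},
  ],
)

```text
time: 28.3
tool_pos: [518.4, -191.2, 216.0]
tcp_rot: [-3.141, -0.001, 1.645]
contact_force: [0.1, -0.8, 0.9]
grip_width: 34.2
```

Request:
play_rows(
  commands=[
    {"offset":[0,0,0],"twist":0},
    {"offset":[0,0,0],"twist":0},
  ],
)

```text
time: 28.5
tool_pos: [519.0, -191.4, 217.9]
tcp_rot: [3.139, 0.001, 1.645]
contact_force: [0.0, 0.6, -0.4]
grip_width: 33.8
```

Request:
play_rows(
  commands=[
    {"offset":[0,0,0],"twist":0},
    {"offset":[0,0,0],"twist":0},
    {"offset":[0,0,0],"twist":0},
    {"offset":[0,0,0],"twist":0},
  ],
  jaw=255,
)

```text
time: 28.9
tool_pos: [518.1, -191.2, 216.8]
tcp_rot: [-3.141, -0.0, 1.645]
contact_force: [-4.9, 0.2, 5.8]
grip_width: 18.9
```

Request:
play_rows(
  commands=[
    {"offset":[0,0,-0.01],"twist":0},
    {"offset":[0,0,-0.03],"twist":0},
    {"offset":[0,0,-0.037],"twist":0},
    {"offset":[0,0,-0.037],"twist":0},
    {"offset":[0.03,0.001,0],"twist":0},
  ],
)

```text
time: 29.4
tool_pos: [518.8, -163.6, 336.0]
tcp_rot: [3.131, 0.007, 1.642]
contact_force: [0.7, 1.4, -3.6]
grip_width: 18.8
```

Request:
play_rows(
  commands=[
    {"offset":[0.039,0.001,0],"twist":0},
    {"offset":[0.039,0.001,0],"twist":0},
    {"offset":[0.039,0.001,0],"twist":0},
    {"offset":[0.039,0.001,0],"twist":0},
    {"offset":[0.039,0.001,0],"twist":0},
  ],
)

```text
time: 29.9
tool_pos: [507.5, 35.3, 330.7]
tcp_rot: [3.141, -0.0, 1.645]
contact_force: [1.2, 0.2, -3.2]
grip_width: 19.2
```

Request:
play_rows(
  commands=[
    {"offset":[0.039,0.001,0],"twist":0},
    {"offset":[0.039,0.001,0],"twist":0},
    {"offset":[0.039,0.001,0],"twist":0},
    {"offset":[0.037,0.001,0],"twist":0},
    {"offset":[0,0,0],"twist":0},
  ],
)

```text
time: 30.4
tool_pos: [499.6, 191.5, 330.7]
tcp_rot: [3.141, -0.002, 1.649]
contact_force: [-0.2, -1.1, -3.1]
grip_width: 18.7
```

Request:
play_rows(
  commands=[
    {"offset":[0,0,0],"twist":0},
    {"offset":[0,0,0],"twist":0},
  ],
)

```text
time: 30.6
tool_pos: [500.4, 186.9, 330.4]
tcp_rot: [-3.141, 0.0, 1.645]
contact_force: [0.3, -0.6, -3.2]
grip_width: 18.9
```

Run:
```python
from h import *
s,im=cap('wrist','w27.png'); print(s['time'],s['tool_pos'],np.degrees(s['tcp_rot']),s['grip_width'],s['contact_force'])
```

```text
30.6 [500.37075848 186.94080926 330.43536074] [-1.79989052e+02  1.15671212e-02  9.42289965e+01] 18.883426771369205 [ 0.3484105  -0.64163621 -3.23904531]
```

View pics/w27.png

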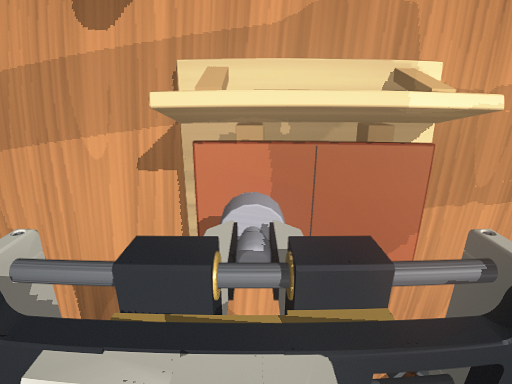

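Sticker ends show beyond the board at x≈237–263 and 358–392. The weight hangs at x≈254. Checking alignment.

Run:
```python
from h import *
s=status.get_obs()
im=cv2.imread('pics/w27.png'); cv2.imwrite('pics/c27.png',cv2.resize(im[50:250,140:440],(800,533),interpolation=cv2.INTER_CUBIC))
print('stickers',rel(ray('wrist',[[237,125],[263,125],[358,125],[392,125]],48,s),s).tolist())
print('board +x corners',rel(ray('wrist',[[193,142],[433,144]],56,s),s).tolist())
```

```text
stickers [[56.9, -12.7], [56.9, 10.5], [57.5, 96.4], [58.0, 128.2]]
board +x corners [[43.0, -51.4], [42.4, 165.5]]
```

View pics/c27.png

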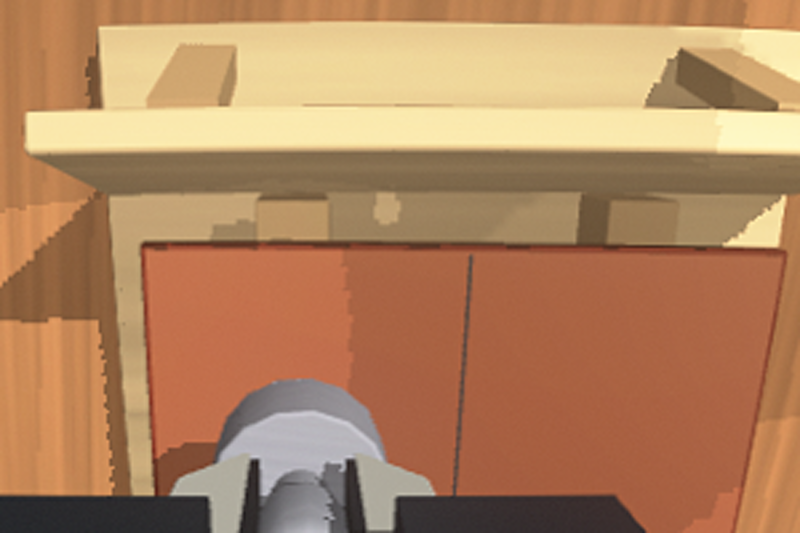

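Request:
play_rows(
  commands=[
    {"offset":[0,0,0.03],"twist":0},
    {"offset":[0,0,0.022],"twist":0},
    {"offset":[0,0,0.008],"twist":0},
    {"offset":[0,0,0.002],"twist":0},
    {"offset":[0,0,0],"twist":0},
  ],
)

```text
time: 31.15
tool_pos: [500.8, 187.2, 269.0]
tcp_rot: [3.141, -0.0, 1.644]
contact_force: [0.2, 0.7, -2.8]
grip_width: 19.2
```

Request:
play_rows(
  commands=[
    {"offset":[0,0,0.001],"twist":0},
    {"offset":[0,0,0.001],"twist":0},
    {"offset":[0,0,0],"twist":0},
  ],
)

```text
time: 31.45
tool_pos: [500.4, 187.6, 266.9]
tcp_rot: [3.141, -0.0, 1.645]
contact_force: [0.0, -0.7, -3.3]
grip_width: 19.0
```

Request:
play_rows(
  commands=[
    {"offset":[0,0,0.001],"twist":0},
    {"offset":[0,0,0],"twist":0},
  ],
)

```text
time: 31.65
tool_pos: [500.4, 187.8, 265.9]
tcp_rot: [3.141, -0.0, 1.645]
contact_force: [-1.3, 0.3, 0.5]
grip_width: 18.9
```

Request:
play_rows(
  commands=[
    {"offset":[0,0,0.001],"twist":0},
    {"offset":[0,0,0],"twist":0},
  ],
)

```text
time: 31.85
tool_pos: [500.3, 188.0, 265.8]
tcp_rot: [3.14, -0.001, 1.645]
contact_force: [-3.6, 1.2, 8.8]
grip_width: 18.7
```

Request:
play_rows(
  commands=[
    {"offset":[0,0,0],"twist":0},
    {"offset":[0,0,0],"twist":0},
    {"offset":[0,0,0],"twist":0},
    {"offset":[0,0,-0.03],"twist":0},
    {"offset":[0,0,-0.04],"twist":0},
  ],
  jaw=161,
)

```text
time: 32.35
tool_pos: [500.0, 187.3, 333.3]
tcp_rot: [-3.137, 0.001, 1.645]
contact_force: [1.1, 0.1, 0.1]
grip_width: 33.7
```

Request:
play_rows(
  commands=[
    {"offset":[-0.0416,0.0017,0],"twist":0},
    {"offset":[-0.0416,0.0017,0],"twist":0},
    {"offset":[-0.0416,0.0017,0],"twist":0},
    {"offset":[-0.0416,0.0017,0],"twist":0},
    {"offset":[-0.0416,0.0017,0],"twist":0},
  ],
)

```text
time: 32.85
tool_pos: [524.3, -21.0, 334.4]
tcp_rot: [3.141, 0.0, 1.645]
contact_force: [0.1, -0.0, -0.4]
grip_width: 33.9
```

Request:
play_rows(
  commands=[
    {"offset":[-0.0416,0.0017,0],"twist":0},
    {"offset":[-0.0416,0.0017,0],"twist":0},
    {"offset":[-0.0416,0.0017,0],"twist":0},
    {"offset":[-0.0416,0.0017,0],"twist":0},
    {"offset":[-0.0416,0.0017,0],"twist":0},
  ],
)

```text
time: 33.35
tool_pos: [548.1, -227.9, 334.3]
tcp_rot: [3.142, -0.0, 1.645]
contact_force: [0.8, 0.1, 0.1]
grip_width: 33.9
```

Request:
play_rows(
  commands=[
    {"offset":[0,0,0],"twist":0},
    {"offset":[0,0,0.025],"twist":0},
    {"offset":[0,0,0],"twist":0},
    {"offset":[0,0,0],"twist":0},
    {"offset":[0,0,0],"twist":0},
  ],
)

```text
time: 33.85
tool_pos: [548.5, -225.5, 310.4]
tcp_rot: [3.14, 0.001, 1.646]
contact_force: [-0.1, -0.1, -0.8]
grip_width: 33.9
```

Run:
```python
from h import *
s,im=cap('wrist','w28.png'); print(s['time'],s['tool_pos'],np.degrees(s['tcp_rot']),s['grip_width'],s['contact_force'])
cv2.imwrite('pics/c28.png',cv2.resize(im[100:300,140:380,::-1],(720,600),interpolation=cv2.INTER_CUBIC))
```

```text
33.85 [ 548.49322948 -225.53740975  310.39297988] [1.79935038e+02 3.59897972e-02 9.43005370e+01] 33.944863754401354 [-0.1163269  -0.06910619 -0.80280407]
```

View pics/c28.png

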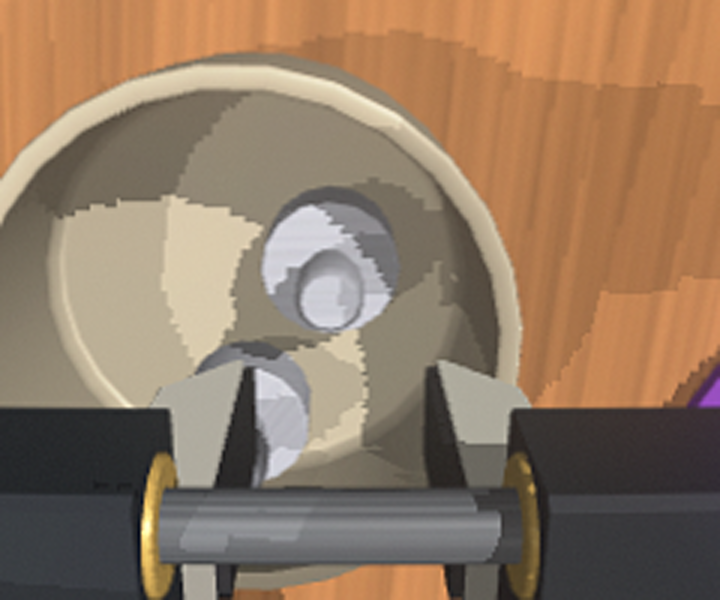

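W2's knob is at (250,199), the same place in the image as the last grasp, so it is aligned. Descending.

Request:
play_rows(
  commands=[
    {"offset":[0.001,0,0.03],"twist":0},
    {"offset":[0,0,0.03],"twist":0},
    {"offset":[0,0,0.022],"twist":0},
    {"offset":[0,0,0.01],"twist":0},
    {"offset":[0,0,0.001],"twist":0},
  ],
)

```text
time: 34.4
tool_pos: [548.1, -224.8, 215.9]
tcp_rot: [-3.141, -0.001, 1.645]
contact_force: [-0.2, -0.4, -0.3]
grip_width: 33.8
```

Request:
play_rows(
  commands=[
    {"offset":[0,0,0],"twist":0},
    {"offset":[0,0,0],"twist":0},
  ],
)

```text
time: 34.6
tool_pos: [548.6, -225.2, 217.9]
tcp_rot: [3.139, 0.001, 1.645]
contact_force: [0.0, 0.1, -0.1]
grip_width: 33.9
```

Request:
play_rows(
  commands=[
    {"offset":[0,0,0],"twist":0},
    {"offset":[0,0,0],"twist":0},
    {"offset":[0,0,0],"twist":0},
    {"offset":[0,0,0],"twist":0},
  ],
  jaw=255,
)

```text
time: 35.0
tool_pos: [548.0, -225.1, 216.9]
tcp_rot: [3.142, 0.0, 1.645]
contact_force: [-3.6, 0.5, 4.7]
grip_width: 19.0
```

Request:
play_rows(
  commands=[
    {"offset":[0,0,-0.01],"twist":0},
    {"offset":[0,0,-0.03],"twist":0},
    {"offset":[0,0,-0.037],"twist":0},
    {"offset":[0,0,-0.037],"twist":0},
    {"offset":[0.024,0.003,0],"twist":0},
  ],
)

```text
time: 35.5
tool_pos: [550.4, -203.2, 336.3]
tcp_rot: [3.132, 0.007, 1.642]
contact_force: [1.3, -0.2, -2.2]
grip_width: 18.9
```

Request:
play_rows(
  commands=[
    {"offset":[0.04,0.011,0],"twist":0},
    {"offset":[0.04,0.011,0],"twist":0},
    {"offset":[0.04,0.011,0],"twist":0},
    {"offset":[0.04,0.011,0],"twist":0},
    {"offset":[0.04,0.011,0],"twist":0},
  ],
)

```text
time: 36.0
tool_pos: [589.3, 4.4, 330.6]
tcp_rot: [-3.142, -0.0, 1.645]
contact_force: [1.2, -0.3, -3.7]
grip_width: 19.3
```

Request:
play_rows(
  commands=[
    {"offset":[0.04,0.011,0],"twist":0},
    {"offset":[0.04,0.011,0],"twist":0},
    {"offset":[0.04,0.011,0],"twist":0},
    {"offset":[0.04,0.012,0],"twist":0},
    {"offset":[0,0,0],"twist":0},
  ],
)

```text
time: 36.5
tool_pos: [622.2, 170.7, 330.2]
tcp_rot: [3.141, -0.003, 1.65]
contact_force: [-1.0, 0.2, -3.0]
grip_width: 19.0
```

Request:
play_rows(
  commands=[
    {"offset":[0,0,0],"twist":0},
    {"offset":[0,0,0],"twist":0},
  ],
)

```text
time: 36.7
tool_pos: [622.2, 164.8, 330.2]
tcp_rot: [-3.141, 0.0, 1.645]
contact_force: [-0.0, 0.0, -3.6]
grip_width: 19.1
```

Run:
```python
from h import *
s,im=cap('wrist','w29.png'); print(s['time'],s['tool_pos'],np.degrees(s['tcp_rot']),s['grip_width'],s['contact_force'])
```

```text
36.7 [622.16750235 164.84953679 330.22842421] [-1.79953132e+02  1.77560179e-02  9.42271360e+01] 19.14376086179522 [-0.01215962  0.01633218 -3.58321561]
```

View pics/w29.png

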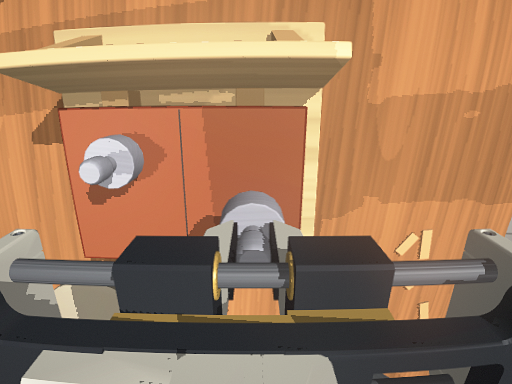

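Run:
```python
from h import *
s=status.get_obs()
print('board +x corners',rel(ray('wrist',[[61,108],[307,107]],56,s),s).tolist())
print('w3 base top z80',rel(ray('wrist',[[112,162]],80,s),s).tolist(), 'knob z110',rel(ray('wrist',[[92,174]],110,s),s).tolist())
print('base edge right z18',rel(ray('wrist',[[324,92],[324,25]],18,s),s).tolist())
```

```text
board +x corners [[74.4, -168.2], [73.0, 47.6]]
w3 base top z80 [[30.5, -115.3]] knob z110 [[28.1, -116.7]]
base edge right z18 [[86.3, 70.5], [146.6, 67.2]]
```

Request:
play_rows(
  commands=[
    {"offset":[0,0,0.03],"twist":0},
    {"offset":[0,0,0.022],"twist":0},
    {"offset":[0,0,0.008],"twist":0},
    {"offset":[0,0,0.002],"twist":0},
    {"offset":[0,0,0],"twist":0},
  ],
)

```text
time: 37.25
tool_pos: [622.7, 165.0, 269.2]
tcp_rot: [3.14, -0.0, 1.644]
contact_force: [0.5, -0.3, -2.7]
grip_width: 18.7
```

Request:
play_rows(
  commands=[
    {"offset":[0,0,0.001],"twist":0},
    {"offset":[0,0,0.001],"twist":0},
    {"offset":[0,0,0],"twist":0},
  ],
)

```text
time: 37.55
tool_pos: [622.4, 165.6, 267.0]
tcp_rot: [3.141, -0.0, 1.645]
contact_force: [-0.3, -0.3, -2.6]
grip_width: 18.7
```

Request:
play_rows(
  commands=[
    {"offset":[0,0,0.001],"twist":0},
    {"offset":[0,0,0],"twist":0},
  ],
)

```text
time: 37.75
tool_pos: [622.4, 165.8, 266.0]
tcp_rot: [3.141, -0.0, 1.645]
contact_force: [-0.7, 0.4, 0.4]
grip_width: 19.0
```

Request:
play_rows(
  commands=[
    {"offset":[0,0,0.0005],"twist":0},
    {"offset":[0,0,0],"twist":0},
    {"offset":[0,0,0],"twist":0},
    {"offset":[0,0,0],"twist":0},
    {"offset":[0,0,-0.03],"twist":0},
  ],
  jaw=161,
)

```text
time: 38.25
tool_pos: [621.3, 165.3, 291.1]
tcp_rot: [-3.133, 0.001, 1.645]
contact_force: [0.2, -0.5, 0.5]
grip_width: 33.9
```

Request:
play_rows(
  commands=[
    {"offset":[0,0,-0.04],"twist":0},
    {"offset":[-0.044,-0.013,0],"twist":0},
    {"offset":[-0.044,-0.013,0],"twist":0},
    {"offset":[-0.044,-0.013,0],"twist":0},
    {"offset":[-0.044,-0.013,0],"twist":0},
  ],
)

```text
time: 38.75
tool_pos: [582.9, -15.3, 335.2]
tcp_rot: [3.141, 0.0, 1.646]
contact_force: [-0.3, -0.9, 0.2]
grip_width: 33.9
```

Request:
play_rows(
  commands=[
    {"offset":[-0.044,-0.013,0],"twist":0},
    {"offset":[-0.044,-0.013,0],"twist":0},
    {"offset":[-0.044,-0.013,0],"twist":0},
    {"offset":[-0.044,-0.013,0],"twist":0},
    {"offset":[-0.044,-0.014,0],"twist":0},
  ],
)

```text
time: 39.25
tool_pos: [533.4, -239.9, 335.1]
tcp_rot: [3.141, 0.0, 1.645]
contact_force: [0.6, -0.6, 0.4]
grip_width: 33.8
```

Request:
play_rows(
  commands=[
    {"offset":[-0.044,-0.014,0],"twist":0},
    {"offset":[0,0,0.025],"twist":0},
    {"offset":[0,0,0],"twist":0},
    {"offset":[0,0,0],"twist":0},
    {"offset":[0,0,0],"twist":0},
  ],
)

```text
time: 39.75
tool_pos: [523.8, -282.2, 310.9]
tcp_rot: [3.141, 0.001, 1.646]
contact_force: [0.3, 0.3, 1.6]
grip_width: 34.1
```

Run:
```python
from h import *
s,im=cap('wrist','w30.png'); print(s['time'],s['tool_pos'],np.degrees(s['tcp_rot']),s['grip_width'],s['contact_force'])
```

```text
39.75 [ 523.84751369 -282.22911151  310.86608074] [1.79944601e+02 3.26911152e-02 9.43341966e+01] 34.09022503421157 [0.32329331 0.28281125 1.56695615]
```

View pics/w30.png

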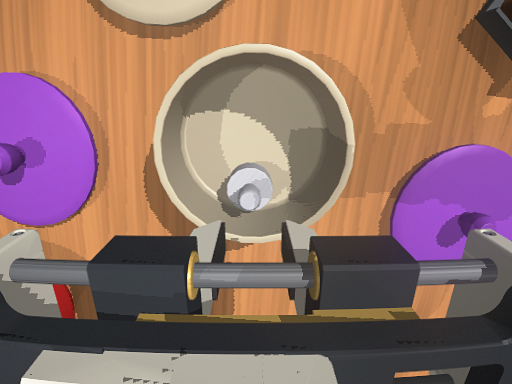

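W1's knob is at (249,201), aligned, and the crock rim is fully visible. I'll measure the crock centre for the lid, then grasp.

Run:
```python
from h import *
s=status.get_obs()
print('w1',rel(ray('wrist',[[249,200.5]],61,s),s))
im=cv2.imread('pics/w30.png'); hsv=cv2.cvtColor(im,cv2.COLOR_BGR2HSV)
# rim outer: edge by scanning radially from outside for low-saturation
c=np.array([254,140.]);P=[]
for a in np.radians(np.arange(100,440,4)):
    d=np.array([np.cos(a),np.sin(a)])
    for r in np.arange(116,80,-.5):
        p=c+d*r
        if not(0<=p[0]<511 and 0<=p[1]<228): continue
        h=hsv[int(round(p[1])),int(round(p[0]))]
        if h[1]<85 and h[2]>120: P.append(p);break
r=circ('wrist',P,70,s);print(len(P),'crock',r,rel(r[0],s))
```

```text
w1 [[-3.2 -1.5]]
85 crock (array([ 523.22007731, -242.00270625]), np.float64(77.90922305203146), np.float64(0.8823529411764706), np.float64(0.2526727117234973)) [[40.1  2.3]]
```

Request:
play_rows(
  commands=[
    {"offset":[0,0,0.03],"twist":0},
    {"offset":[0,0,0.03],"twist":0},
    {"offset":[0,0,0.022],"twist":0},
    {"offset":[0,0,0.01],"twist":0},
    {"offset":[0,0,0.001],"twist":0},
  ],
)

```text
time: 40.3
tool_pos: [523.5, -282.4, 216.4]
tcp_rot: [-3.141, -0.001, 1.646]
contact_force: [-1.1, -0.7, 0.2]
grip_width: 34.1
```

Request:
play_rows(
  commands=[
    {"offset":[0,0,0],"twist":0},
    {"offset":[0,0,0],"twist":0},
  ],
)

```text
time: 40.5
tool_pos: [523.8, -283.2, 218.4]
tcp_rot: [3.139, 0.002, 1.645]
contact_force: [-1.0, 0.0, 0.6]
grip_width: 33.9
```

Request:
play_rows(
  commands=[
    {"offset":[0,0,0],"twist":0},
    {"offset":[0,0,0],"twist":0},
    {"offset":[0,0,0],"twist":0},
    {"offset":[0,0,0],"twist":0},
  ],
  jaw=255,
)

```text
time: 40.9
tool_pos: [523.2, -283.2, 217.3]
tcp_rot: [3.141, 0.0, 1.645]
contact_force: [-2.8, 0.6, 3.8]
grip_width: 18.8
```

Request:
play_rows(
  commands=[
    {"offset":[0,0,-0.01],"twist":0},
    {"offset":[0,0,-0.03],"twist":0},
    {"offset":[0,0,-0.037],"twist":0},
    {"offset":[0,0,-0.037],"twist":0},
    {"offset":[0.03,0.001,0],"twist":0},
  ],
)

```text
time: 41.4
tool_pos: [523.2, -255.8, 336.7]
tcp_rot: [3.132, 0.008, 1.642]
contact_force: [0.3, -0.0, -3.5]
grip_width: 18.9
```

Request:
play_rows(
  commands=[
    {"offset":[0.042,0.001,0],"twist":0},
    {"offset":[0.042,0.001,0],"twist":0},
    {"offset":[0.042,0.001,0],"twist":0},
    {"offset":[0.042,0.001,0],"twist":0},
    {"offset":[0.042,0.001,0],"twist":0},
  ],
)

```text
time: 41.9
tool_pos: [511.1, -41.5, 331.2]
tcp_rot: [3.141, -0.0, 1.645]
contact_force: [0.5, 0.4, -3.1]
grip_width: 18.8
```

Request:
play_rows(
  commands=[
    {"offset":[0.042,0.001,0],"twist":0},
    {"offset":[0.042,0.001,0],"twist":0},
    {"offset":[0.042,0.002,0],"twist":0},
    {"offset":[0.042,0.002,0],"twist":0},
    {"offset":[0,0,0],"twist":0},
  ],
)

```text
time: 42.4
tool_pos: [504.2, 129.1, 331.1]
tcp_rot: [3.141, -0.002, 1.65]
contact_force: [0.1, -0.9, -3.2]
grip_width: 19.0
```

Request:
play_rows(
  commands=[
    {"offset":[0,0,0],"twist":0},
    {"offset":[0,0,0],"twist":0},
  ],
)

```text
time: 42.6
tool_pos: [505.0, 124.2, 330.9]
tcp_rot: [-3.141, 0.0, 1.645]
contact_force: [0.6, -0.8, -3.1]
grip_width: 19.1
```

Run:
```python
from h import *
s,im=cap('wrist','w31.png'); print(s['time'],s['tool_pos'],np.degrees(s['tcp_rot']),s['grip_width'],s['contact_force'])
```

```text
42.6 [505.0391537  124.15405852 330.94257078] [-1.79990585e+02  1.03814856e-02  9.42314571e+01] 19.08415143617961 [ 0.55838965 -0.7995453  -3.11949676]
```

View pics/w31.png

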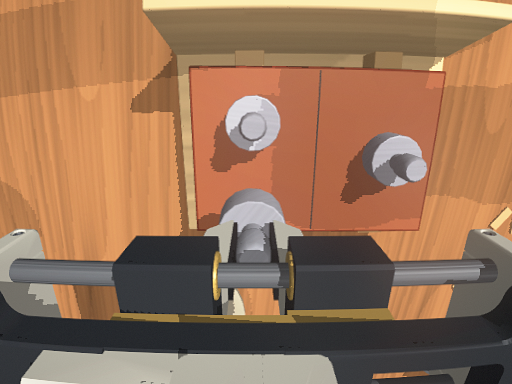

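Run:
```python
from h import *
s=status.get_obs()
print('board +x,-x edge',rel(ray('wrist',[[190,67],[445,72],[198,230],[418,230]],56,s),s).tolist())
print('wA z80',rel(ray('wrist',[[253,123],[392,160]],80,s),s).tolist())
print('stickers',rel(ray('wrist',[[236,52],[263,52],[363,54],[401,54]],48,s),s).tolist())
```

```text
board +x,-x edge [[105.6, -50.8], [104.9, 166.9], [-42.6, -51.9], [-43.8, 166.3]]
wA z80 [[61.3, 1.5], [32.1, 116.8]]
stickers [[118.1, -12.8], [118.1, 10.0], [117.8, 95.6], [119.0, 129.3]]
```

All consistent: −x edge 43 mm behind, sticker centred on the tool. Setting the third weight down.

Request:
play_rows(
  commands=[
    {"offset":[0,0,0.03],"twist":0},
    {"offset":[0,0,0.022],"twist":0},
    {"offset":[0,0,0.008],"twist":0},
    {"offset":[0,0,0.002],"twist":0},
    {"offset":[0,0,0],"twist":0},
  ],
)

```text
time: 43.15
tool_pos: [505.5, 124.3, 269.5]
tcp_rot: [3.141, -0.0, 1.644]
contact_force: [-0.4, -0.5, -2.7]
grip_width: 19.1
```

Request:
play_rows(
  commands=[
    {"offset":[0,0,0.001],"twist":0},
    {"offset":[0,0,0.001],"twist":0},
    {"offset":[0,0,0],"twist":0},
  ],
)

```text
time: 43.45
tool_pos: [505.1, 124.8, 267.4]
tcp_rot: [3.141, -0.0, 1.645]
contact_force: [-0.6, 0.2, -2.9]
grip_width: 18.9
```

Request:
play_rows(
  commands=[
    {"offset":[0,0,0.001],"twist":0},
    {"offset":[0,0,0],"twist":0},
  ],
)

```text
time: 43.65
tool_pos: [505.1, 125.0, 266.7]
tcp_rot: [3.14, -0.001, 1.645]
contact_force: [-1.5, 1.5, 3.6]
grip_width: 19.1
```

Request:
play_rows(
  commands=[
    {"offset":[0,0,0],"twist":0},
    {"offset":[0,0,0],"twist":0},
    {"offset":[0,0,0],"twist":0},
    {"offset":[0,0,-0.03],"twist":0},
    {"offset":[0,0,-0.045],"twist":0},
  ],
  jaw=161,
)

```text
time: 44.15
tool_pos: [504.5, 124.5, 339.4]
tcp_rot: [-3.135, 0.0, 1.645]
contact_force: [1.5, -0.4, -0.1]
grip_width: 33.7
```

Request:
play_rows(
  commands=[
    {"offset":[-0.036,-0.021,-0.02],"twist":0},
    {"offset":[-0.036,-0.021,-0.02],"twist":0},
    {"offset":[-0.036,-0.022,0],"twist":0},
    {"offset":[-0.036,-0.022,0],"twist":0},
    {"offset":[0,0,0],"twist":0},
  ],
  jaw=90,
)

```text
time: 44.65
tool_pos: [428.3, -28.3, 381.2]
tcp_rot: [-3.141, 0.001, 1.641]
contact_force: [0.4, 0.1, 0.9]
grip_width: 59.2
```

Request:
play_rows(
  commands=[
    {"offset":[0,0,0],"twist":0},
    {"offset":[0,0,0],"twist":0},
  ],
)

```text
time: 44.85
tool_pos: [430.3, -24.8, 380.9]
tcp_rot: [3.141, -0.0, 1.645]
contact_force: [-0.4, 1.1, 0.4]
grip_width: 59.3
```

Run:
```python
from h import *
s,im=cap('wrist','w32.png'); print(s['time'],s['tool_pos'],np.degrees(s['tcp_rot']),s['grip_width'],s['contact_force'])
s2,i=cap('scene','sc32.png'); cv2.imwrite('pics/sc32c.png',cv2.resize(i[120:330,160:380,::-1],(628,600),interpolation=cv2.INTER_CUBIC))
im=cv2.imread('pics/w32.png'); hsv=cv2.cvtColor(im,cv2.COLOR_BGR2HSV)
m=((hsv[...,1]<85)&(hsv[...,2]>90)).astype(np.uint8); m[228:]=0
m=cv2.morphologyEx(m,cv2.MORPH_OPEN,np.ones((5,5)))
n,l,st,ce=cv2.connectedComponentsWithStats(m); print([(st[i].tolist(),ce[i].round().tolist()) for i in range(1,n) if st[i][4]>300])
```

```text
44.85 [430.32310195 -24.80318914 380.9218727 ] [ 1.79974762e+02 -1.54730412e-02  9.42712425e+01] 59.330475295884824 [-0.40584615  1.09321084  0.36189834]
[([324, 1, 48, 51, 1691], [348.0, 26.0]), ([455, 0, 40, 24, 618], [473.0, 12.0]), ([0, 101, 15, 62, 582], [5.0, 131.0]), ([187, 133, 125, 95, 10011], [249.0, 185.0])]
```

View pics/w32.png

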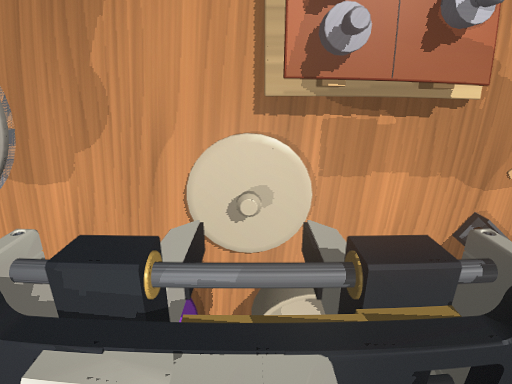

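View pics/sc32c.png

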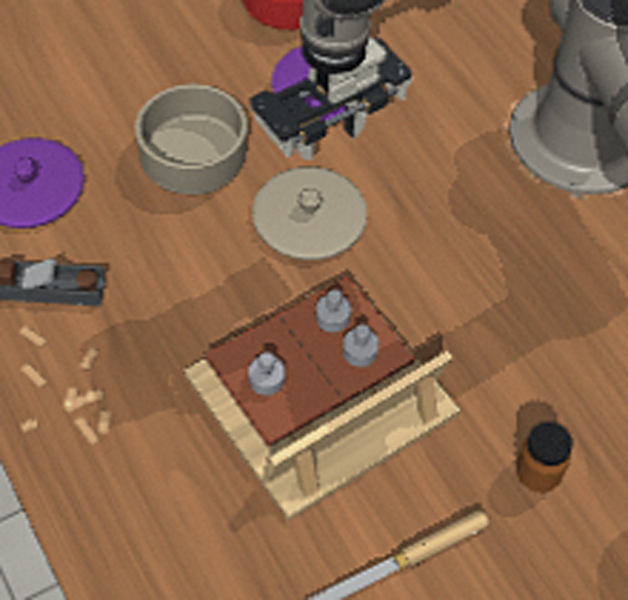

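All three weights stand on the board, the crock is empty, and the lid lies at (250,192) with its knob at (249,205). Measuring the lid.

Run:
```python
from h import *
s=status.get_obs()
im=cv2.imread('pics/w32.png'); hsv=cv2.cvtColor(im,cv2.COLOR_BGR2HSV)
m=((hsv[...,1]<85)&(hsv[...,2]>90)).astype(np.uint8); m[222:]=0;m[:120]=0;m[:,:180]=0;m[:,320:]=0
m=cv2.morphologyEx(m,cv2.MORPH_OPEN,np.ones((5,5)))
cs=max(cv2.findContours(m,0,cv2.CHAIN_APPROX_NONE)[0],key=cv2.contourArea).reshape(-1,2);cs=cs[cs[:,1]<215]
for z in(11,14): r=circ('wrist',cs,z,s);print(z,r,rel(r[0],s))
cv2.imwrite('pics/c32.png',cv2.resize(im[180:235,220:285],(709,600),interpolation=cv2.INTER_CUBIC))
```

```text
11 (array([429.96045801, -64.88696795]), np.float64(79.56131465741932), np.float64(1.0), np.float64(0.32193779166763287)) [[-40.3  -3.5]]
14 (array([429.92220339, -63.85014134]), np.float64(78.8800168434497), np.float64(1.0), np.float64(0.31918098058875044)) [[-39.3  -3.4]]
```

View pics/c32.png

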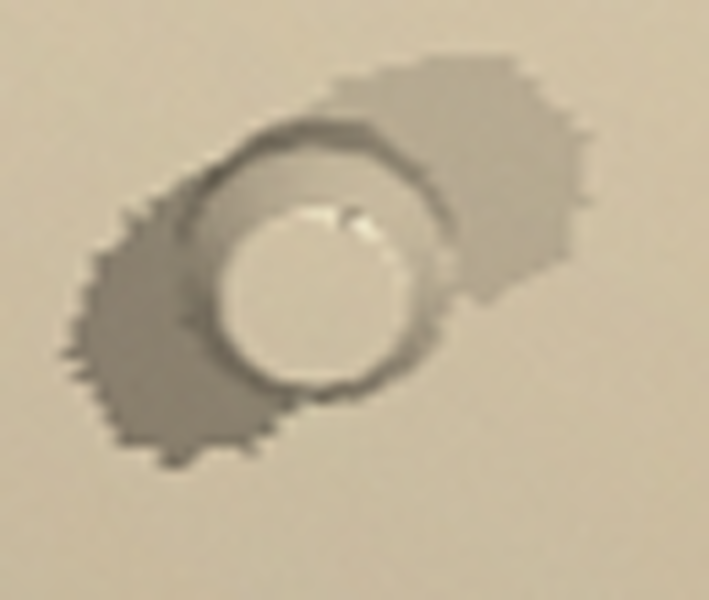

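Request:
play_rows(
  commands=[
    {"offset":[-0.04,-0.003,0],"twist":0},
    {"offset":[0,0,0.04],"twist":0},
    {"offset":[0,0,0.045],"twist":0},
    {"offset":[0,0,0.045],"twist":0},
    {"offset":[0,0,0.03],"twist":0},
  ],
)

```text
time: 45.45
tool_pos: [429.5, -64.3, 218.3]
tcp_rot: [-3.139, -0.001, 1.647]
contact_force: [1.1, 0.4, -0.6]
grip_width: 59.2
```

Request:
play_rows(
  commands=[
    {"offset":[0,0,0.01],"twist":0},
    {"offset":[0,0,0.01],"twist":0},
    {"offset":[0,0,0],"twist":0},
    {"offset":[0,0,0],"twist":0},
  ],
)

```text
time: 45.85
tool_pos: [430.5, -65.3, 201.8]
tcp_rot: [3.14, 0.001, 1.645]
contact_force: [-0.6, -0.6, 0.6]
grip_width: 59.5
```

Request:
play_rows(
  commands=[
    {"offset":[0,0,0],"twist":0},
    {"offset":[0,0,0],"twist":0},
    {"offset":[0,0,0],"twist":0},
    {"offset":[0,0,0],"twist":0},
    {"offset":[0,0,0],"twist":0},
  ],
  jaw=255,
)

```text
time: 46.35
tool_pos: [429.7, -65.4, 201.1]
tcp_rot: [-3.141, -0.0, 1.645]
contact_force: [-1.1, -0.3, 4.8]
grip_width: 28.9
```

Run:
```python
from h import *
s,im=cap('wrist','w33.png'); print(s['time'],s['tool_pos'],s['contact_force'],s['grip_width'])
```

```text
46.35 [429.71418538 -65.35991709 201.139943  ] [-1.06344446 -0.25602021  4.76197335] 28.945480838369605
```

View pics/w33.png

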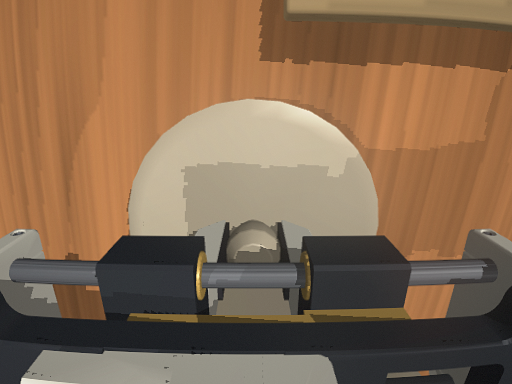

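Request:
play_rows(
  commands=[
    {"offset":[0,0,-0.01],"twist":0},
    {"offset":[0,0,-0.03],"twist":0},
    {"offset":[0,0,-0.035],"twist":0},
    {"offset":[0,0,-0.03],"twist":0},
    {"offset":[-0.023,0.01,0],"twist":0},
  ],
)

```text
time: 46.9
tool_pos: [441.5, -86.4, 309.8]
tcp_rot: [3.136, 0.001, 1.647]
contact_force: [0.0, -1.4, -4.1]
grip_width: 28.7
```

Request:
play_rows(
  commands=[
    {"offset":[-0.04,0.0175,0],"twist":0},
    {"offset":[-0.04,0.0175,0],"twist":0},
    {"offset":[-0.04,0.0175,0],"twist":0},
    {"offset":[-0.04,0.0175,0],"twist":0},
    {"offset":[0,0,0],"twist":0},
  ],
)

```text
time: 47.4
tool_pos: [524.7, -246.4, 305.8]
tcp_rot: [3.139, 0.003, 1.642]
contact_force: [0.6, 1.7, -3.0]
grip_width: 28.3
```

Request:
play_rows(
  commands=[
    {"offset":[0,0,0],"twist":0},
    {"offset":[0,0,0],"twist":0},
    {"offset":[0,0,0],"twist":0},
  ],
)

```text
time: 47.7
tool_pos: [522.9, -240.9, 306.0]
tcp_rot: [-3.141, -0.001, 1.646]
contact_force: [-0.3, -0.7, -3.4]
grip_width: 28.5
```

Run:
```python
from h import *
s,im=cap('wrist','w34.png'); print(s['time'],s['tool_pos'],s['contact_force'],s['grip_width'])
s2,i=cap('scene','sc34.png'); cv2.imwrite('pics/sc34c.png',cv2.resize(i[100:220,170:290,::-1],(600,600),interpolation=cv2.INTER_CUBIC))
print(proj('scene',[[523.2,-242,70]]))
```

```text
47.7 [ 522.92519826 -240.86163091  306.01544952] [-0.27895586 -0.72523008 -3.40649627] 28.45872313524326
[[226.53822031 163.67362505]]
```

View pics/w34.png

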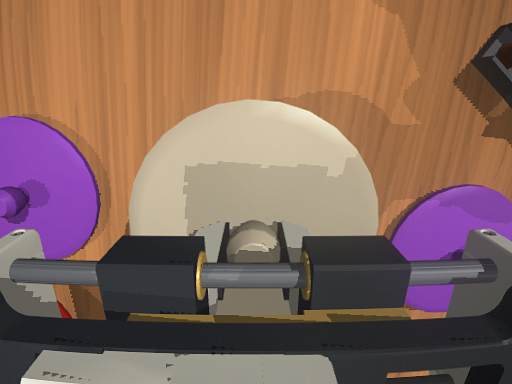

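View pics/sc34c.png

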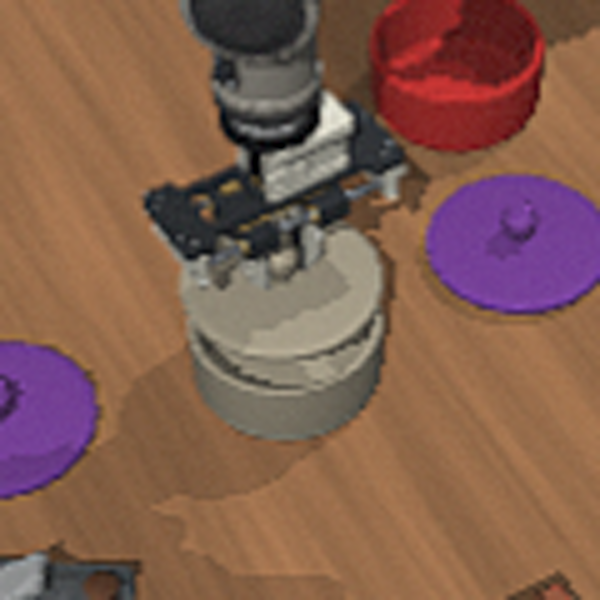

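Request:
play_rows(
  commands=[
    {"offset":[-0.001,0,0.02],"twist":0},
    {"offset":[0,0,0.012],"twist":0},
    {"offset":[0,0,0.006],"twist":0},
    {"offset":[0,0,0.001],"twist":0},
    {"offset":[0,0,0],"twist":0},
  ],
)

```text
time: 48.3
tool_pos: [523.5, -242.9, 267.1]
tcp_rot: [3.141, 0.0, 1.645]
contact_force: [-0.4, 0.1, -2.8]
grip_width: 28.5
```

Request:
play_rows(
  commands=[
    {"offset":[0,0,0.001],"twist":0},
    {"offset":[0,0,0.001],"twist":0},
    {"offset":[0,0,0],"twist":0},
  ],
)

```text
time: 48.6
tool_pos: [523.4, -242.9, 265.1]
tcp_rot: [3.141, 0.0, 1.645]
contact_force: [-0.1, -0.3, -3.3]
grip_width: 28.8
```

Request:
play_rows(
  commands=[
    {"offset":[0,0,0.001],"twist":0},
    {"offset":[0,0,0],"twist":0},
  ],
)

```text
time: 48.8
tool_pos: [523.3, -242.9, 263.9]
tcp_rot: [3.142, -0.0, 1.645]
contact_force: [0.6, -0.2, -2.8]
grip_width: 28.7
```

Request:
play_rows(
  commands=[
    {"offset":[0,0,0.001],"twist":0},
    {"offset":[0,0,0],"twist":0},
  ],
)

```text
time: 49.0
tool_pos: [523.4, -243.0, 263.3]
tcp_rot: [3.141, 0.0, 1.645]
contact_force: [-0.6, -0.4, 0.2]
grip_width: 28.6
```

Request:
play_rows(
  commands=[
    {"offset":[0,0,0.001],"twist":0},
    {"offset":[0,0,0],"twist":0},
  ],
)

```text
time: 49.2
tool_pos: [523.4, -242.9, 263.2]
tcp_rot: [3.141, 0.001, 1.645]
contact_force: [-3.2, 1.2, 8.0]
grip_width: 28.6
```

Request:
play_rows(
  commands=[
    {"offset":[0,0,0],"twist":0},
    {"offset":[0,0,0],"twist":0},
    {"offset":[0,0,0],"twist":0},
    {"offset":[0,0,0],"twist":0},
    {"offset":[0,0,-0.03],"twist":0},
  ],
  jaw=90,
)

```text
time: 49.7
tool_pos: [522.4, -242.4, 288.5]
tcp_rot: [-3.135, -0.005, 1.645]
contact_force: [-0.1, -1.0, 0.3]
grip_width: 58.7
```

Request:
play_rows(
  commands=[
    {"offset":[0,0,-0.045],"twist":0},
    {"offset":[0,0,-0.045],"twist":0},
    {"offset":[0.03,-0.02,0],"twist":0},
    {"offset":[0,0,0],"twist":0},
    {"offset":[0,0,0],"twist":0},
  ],
)

```text
time: 50.2
tool_pos: [501.0, -214.2, 382.0]
tcp_rot: [3.141, 0.0, 1.646]
contact_force: [-0.6, -0.7, 0.1]
grip_width: 59.6
```

Request:
play_rows(
  commands=[
    {"offset":[0.01,0,0],"twist":0},
    {"offset":[0,0,0],"twist":0},
    {"offset":[0,0,0],"twist":0},
  ],
)

```text
time: 50.5
tool_pos: [500.7, -204.5, 381.4]
tcp_rot: [-3.141, -0.0, 1.645]
contact_force: [0.3, -0.4, -0.2]
grip_width: 59.3
```

Run:
```python
from h import *
s,im=cap('wrist','w35.png'); print(s['time'],s['tool_pos'],s['contact_force'],s['grip_width'])
cap('top','top35.png')
s2,i=cap('scene','sc35.png'); cv2.imwrite('pics/sc35c.png',cv2.resize(i[110:330,120:380,::-1],(709,600),interpolation=cv2.INTER_CUBIC))
im=cv2.imread('pics/w35.png'); hsv=cv2.cvtColor(im,cv2.COLOR_BGR2HSV)
m=((hsv[...,1]<85)&(hsv[...,2]>90)).astype(np.uint8); m[222:]=0;m[:100]=0
m=cv2.morphologyEx(m,cv2.MORPH_OPEN,np.ones((5,5)))
cs=max(cv2.findContours(m,0,cv2.CHAIN_APPROX_NONE)[0],key=cv2.contourArea).reshape(-1,2);cs=cs[(cs[:,1]<218)]
for z in(74,): r=circ('wrist',cs,z,s);print(z,r,rel(r[0],s))
```

```text
50.5 [ 500.7331905  -204.53545986  381.37303348] [ 0.28916176 -0.39420691 -0.24948749] 59.29593967652761
74 (array([ 524.17072787, -237.90381681]), np.float64(78.68384408808095), np.float64(0.963963963963964), np.float64(1.2889983695454519)) [[-35.   20.9]]
```

View pics/w35.png

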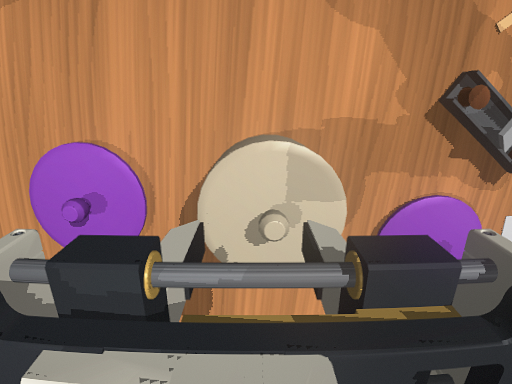

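View pics/sc35c.png

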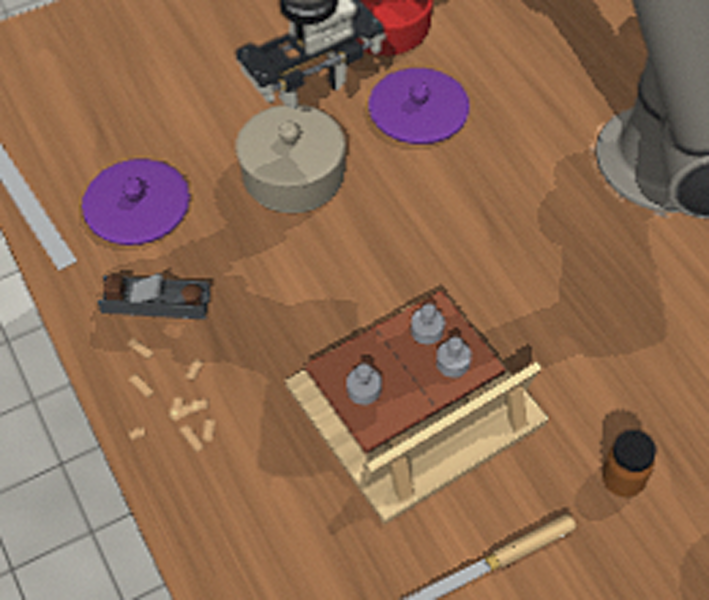

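View pics/top35.png

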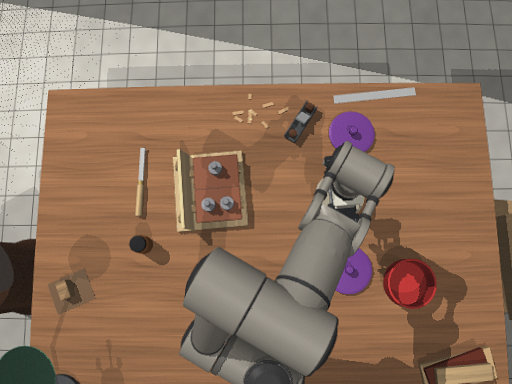

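The lid is seated. I'll take a last close look at the board and weights before handing in.

Request:
play_rows(
  commands=[
    {"offset":[0.045,0.008,0],"twist":0},
    {"offset":[0.045,0.008,0],"twist":0},
    {"offset":[0.045,0.008,0],"twist":0},
    {"offset":[0.045,0.008,0],"twist":0},
    {"offset":[0.045,0.008,0],"twist":0},
  ],
)

```text
time: 51.15
tool_pos: [523.7, 24.4, 382.0]
tcp_rot: [3.141, 0.0, 1.644]
contact_force: [0.5, -0.8, 0.6]
grip_width: 59.3
```

Request:
play_rows(
  commands=[
    {"offset":[0.045,0.008,0],"twist":0},
    {"offset":[0.045,0.008,0],"twist":0},
    {"offset":[0,0,0],"twist":0},
    {"offset":[0,0,0],"twist":0},
    {"offset":[0,0,0],"twist":0},
  ],
)

```text
time: 51.65
tool_pos: [533.0, 112.8, 381.8]
tcp_rot: [-3.141, 0.0, 1.644]
contact_force: [-0.9, -0.0, -0.5]
grip_width: 59.6
```

Run:
```python
from h import *
s,im=cap('wrist','w36.png'); print(s['time'],s['tool_pos'],np.degrees(s['tcp_rot']),s['contact_force'])
t,_=cap('top','top36.png')
i=cv2.imread('pics/top36.png');cv2.imwrite('pics/top36c.png',cv2.resize(i[130:250,150:390],(800,400),interpolation=cv2.INTER_CUBIC))
```

```text
51.65 [533.00545171 112.83008104 381.78656268] [-1.79983567e+02  2.35281660e-02  9.42075255e+01] [-0.91094035 -0.02541256 -0.52345653]
```

View pics/w36.png

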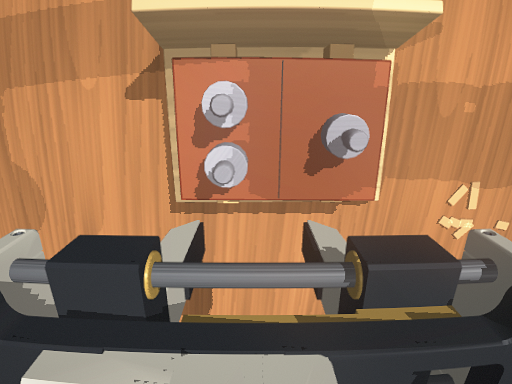

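View pics/top36c.png

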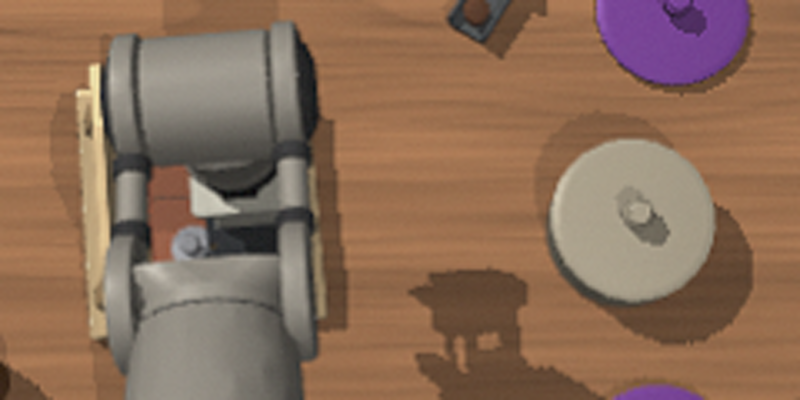

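Run:
```python
from h import *
s=status.get_obs()
B=rel(ray('wrist',[[173,59],[391,62],[181,199],[378,202]],56,s),s);print('board',B.tolist())
print('weights z80',rel(ray('wrist',[[224,104],[226,165],[347,136]],80,s),s).tolist())
print('stickers z48',rel(ray('wrist',[[211,45],[236,45],[330,46],[356,46]],48,s),s).tolist())
print('lid top view: before',ray('top',[[339.1,196.3]],78),'now',ray('top',[[150+632*.3,130+221*.3]],78))
```

```text
board [[118.4, -77.8], [117.2, 140.6], [-28.9, -79.5], [-32.7, 144.6]]
weights z80 [[74.8, -25.8], [15.8, -25.3], [45.0, 93.6]]
stickers z48 [[132.2, -40.6], [132.0, -15.4], [131.8, 79.3], [132.5, 106.0]]
lid top view: before [[ 519.3526128  -241.69094556   78.        ]] now [[ 519.33078464 -243.31457064   78.        ]]
```

Run:
```python
from h import *
print(ticket.close_job())
```

```text
the job is handed in; nothing more can be done
None
```

The whole job is done and was handed in at about 52 s of the 210 s allowed; the hand-in itself reports no verdict.

- **Soundboard:** I raised its free edge with the fingertips until it leaned on the backrest. Then I gripped it upright, carried its foot to the open side and lowered it over on one finger. The last bit slid down the finger before it lay flat, rosette underneath. It measured square, with its centre at about x −28, y +2 mm in the stand's frame.
- **Weights:** The crock held three. All stand upright on the board, two above one sticker and one above the other, each within about 3 mm of the sticker's centre line and at least 43 mm inside the board's edge.
- **Lid:** It lay on the bench while the weights were moved and is back on the crock. It touched down 62 mm above its bench height, as it should when seated. The top camera puts it within about 2 mm of where it started.
- **Left alone:** The plane, chisel and jar look unmoved in the pictures; I did not measure them. I saw no sign of a weight or the lid being knocked aside.

**Measurements that disagreed:** The top and wrist cameras differed by about 3–6 mm on absolute positions, so I went by the wrist camera. Two wrist measurements of the lid were 4–6 mm off: one before I gripped it, which I re-measured, and a final one spoiled by the crock's side wall. For the second I relied on the touchdown height and the top camera.

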